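# Brace the spice jar and unscrew its cap

## Robot

A 6-joint arm with a two-finger parallel gripper is mounted at the origin on the work surface. World frame = base frame: x ahead of the robot, y to its left, z up, the work surface at z = 0. Lengths are in m, angles in degrees, forces in N, time in s.
With the tool pointing down it reaches from about 0.25 to 0.725 m from the base axis. Payload 9.7 kg.
Tool frame: the origin (TCP) lies on the centre line of the jaws, within the pads' length; the fingertips stand 19 mm ahead of it and the grasp point (between the pads) is the TCP; z points along the fingers, y is the direction in which the jaws open and shut (so a half turn about z gives the same grasp; the last joint's range is limited). The gripper opens to 85 mm and grips with 20 to 120 N. Pads are 22 mm wide; open, the fingers measure 114 mm over their backs; the gripper's body (76 mm by 85 mm) begins 54 mm behind the grasp point. The pads swing forward as they close: fully open they stand 13 mm farther back than shut.
Start: joints at [-63.14, 4.979, 10.078, 95.1, 0, 90], TCP at [0.248, -0.491, 0.25] pointing down, gripper open.
Joint ranges: [-179.16, 179.16], [-48.56, 103.87], [-65.8, 70.77], [-126.05, 130.52], [-82.76, 87.17], [-180, 180]. Speed limits (degrees/s): [127.2, 127.2, 147.25, 180, 180, 180].

## Interface

Orientations are given as [roll, pitch, yaw] about the fixed x, y, z axes, in that order (R = Rz(yaw) Ry(pitch) Rx(roll)).
In Python, from workcell import bot gives the robot as it stands.
- The arm moves only by the tool servo_tool, never from a script. Its argument "motion" is a list that holds one entry, the list of rows, each a list of 6 numbers: the shift along the tool's x, y, z in mm, then the turn, a rotation vector about the tool's x, y, z in rad. A call has 1 to 5 rows; each row shifts and turns the commanded pose from where the row before left it, along the tool's axes as they then stand; what a row does not reach is not made up. A row lasts 1/10 s, in which the tool goes at most 50 mm and 8.59 degrees, less where a joint would pass 70% of its speed; a pose out of reach is approached as far as the arm can. A call is refused whole if a number of a shift passes 50 or a number of a turn 0.15, either way. A call with a gripper value outside its range is refused whole. "gripper" is the finger opening in mm, from 0 to 85.4, set as the call begins (left out, the last holds). The fingers move at their own pace and stop on an object; "newtons" is the grip in N (left out, the last holds). Time passes only in rows, so rows that do not move let the fingers close. It gives the time, the measured TCP pose, the force and the opening at its end, in the units of the state.
- bot.get_obs(): the state, without advancing time (a new reading comes with each control period).
- bot.camera(name): name is "side" or "top"; returns a dict with "color" (384x512x3 uint8, red, green, blue), "fx", "fy", "cx", "cy" (pixels), "R" (3x3) and "t" (3): a world point X has camera coordinates R X + t. Camera axes: x right, y down, z forward; pixel columns grow to the right and rows downward; lengths in m; the calibration is good to about 2 mm. A picture is of the moment at which its call begins. There is no depth.
- bot.job_done(): hands the job in, once; it reports no verdict.
Trained networks look in a picture, given as the dict that the camera call returned (one of the last four; its "shot" number tells which), for a name from the list of things; names that differ only in an ending like _2 or _b are one class to them, and where a whole thing is asked for, a point or a joint stands for the part that bears it (a point fixed in the world has none). Each returns a list of dicts, best first, with "confidence" (0 to 1); they miss things now and then, are a little off and sometimes report something else, mostly with a low value. They report only what shows in the picture. A call takes as long as a camera call. They do not tell look-alikes from the thing itself.
- bot.look_for(picture, label): "rect" ([left, top, width, height] in pixels, round what is visible of it).
The state is a dict: "time": time; "q": joint angles; "qd": joint speeds; "joint_efforts": joint torques, N m; "ee_pos": TCP position; "tcp_rot": TCP orientation; "wrist_force": force on the tool from outside, world axes, zero at the start; "torque": the same for the moment, N m; "opening": finger opening in m.
Only numpy, scipy, OpenCV 4.12 (cv2) and the standard library are available. Lean on these libraries where they do the work, as an engineer would, in place of code of your own. Each camera call takes 0.05 s, during which the arm holds its last target.

## Task

Open the square spice jar: pull the red knob of the jar brace all the way out, stand the jar upright on the brace's rubber pad with its flat sides square to the jaw, and push the knob home so that the jaw holds the jar against the back wall. Then unscrew the steel cap anticlockwise, stop turning as soon as its threads let go (about a fifth of a turn), lift it straight up and finish still holding it level about a finger's breadth above the jar mouth, with the jar left braced. Leave the other things on the counter and the turntable where they are.

Things in the scene. Friction and masses are not known exactly. Their poses are not given: they have to be found in the camera images.
- knob (a point): Centre of the red round knob (30 mm diameter, 18 mm thick, axis level along x) on the jar brace's steel rod, 40 mm above the counter. x points from the knob towards the back wall (push), y across, z up; pull along -x. Free on both sides and above: grip it from above across y. A grey guide block (50 mm wide, top 56 mm above the counter) begins 22 mm from it in +x when home.
- brace_slide (a joint): How far knob and jaw are pulled out (m): 0 home (start), 0.030 fully out. It snaps over a detent at 0.015: 8 to 13 N starts it either way; past the middle a spring carries it on to that end and holds it there with about 10 N. With the jar braced it stops at about 0.002.
- seat (a point): Point on the brace's rubber pad (10 mm above the counter) where the centre of the jar's underside is when braced; axes as the knob's. Back wall face at x = +28.5 mm (84 mm wide, top 60 mm above the counter); jaw face at x = -26 mm home, -56 mm out (50 mm wide, top 54 mm); no side walls. Set a jar down at about x = -10 mm: the jaw then slides it to the wall.
- jar_mid (a point): Square glass jar of red spice, 56 x 56 mm, 80 mm tall to the shoulder, 250 to 470 g, standing on the lazy susan (top 25 mm above the counter) among its other things. This point is on its axis, 40 mm above its underside; x and y square to its flat sides, z up. It may be lifted by its tight cap.
- cap_mid (a point): Steel cap on the jar, a plain cylinder 52 mm in diameter, 32 mm tall, 70 g; a red stripe on top runs from its axis towards its +x. This point is on its axis half-way up, 99 mm above the jar's underside while screwed on. It opens anticlockwise seen from above (+z) and does not rise while turning. Friction torque about 0.1 to 0.2 N m, so that the jar turns along unless braced.
- mouth (a point): Centre of the jar's mouth rim (neck 37 mm diameter, 96 mm above the underside; axes as the jar's). Cap lugs sit under ledges of the neck: the cap is free where its x axis is within 25 degrees of this x axis, either way round. It starts 60 to 80 degrees clockwise of there: turning 70 degrees frees it, over 85 may lock it again. If not held it then pops up 3 mm; raised 13 mm it is clear.
- salt_pig: Steel salt pig, an open pot 72 mm across and 70 mm tall, standing on the lazy susan. Bystander. Origin at the centre of its underside.
- cup: White ceramic cup, 68 mm across and 72 mm tall, standing on the lazy susan. Bystander. Origin at the centre of its underside.
- susan: Foot of the white round lazy susan (270 mm diameter, top 25 mm above the counter, its disc turns stiffly). Origin on its axis at the counter.
- bowl: Clear food-processor bowl, 150 mm across, 105 mm tall. Bystander. Origin at the centre of its underside.
- spatula: Orange silicone mini spatula, 200 mm long, lying on the counter. Bystander.
- mill: Dark wooden pepper mill, 54 mm across, 115 mm tall. Bystander.
- mustard: Amber glass mustard jar with a yellow cap, 60 mm across, 90 mm tall. Bystander.
Mind the look-alikes: they are no part of the job. What is shaped like the part that bears cap_mid but blue is not meant.

How it is judged (in metres and radians):
On the way, in this order (a step that is already met when the one before it is completed fails the run):
1. the knob is pulled all the way out (value of joint brace_slide above 0.025 m), for 0.1 s.
2. the jar stands upright on the pad between jaw and back wall, cap still on, knob still out (horizontal distance between jar_mid and seat below 0.03 m and z of jar_mid in the frame of seat below 0.043 m and angle between jar_mid's own z axis and vertical below 0.1 rad and distance between cap_mid and jar_mid below 0.063 m and value of joint brace_slide above 0.02 m), for 0.1 s.
3. the knob is pushed home and the jar is gripped square between jaw and wall, cap still on (value of joint brace_slide below 0.006 m and x of jar_mid in the frame of seat between -0.006 and 0.006 m and horizontal distance between jar_mid and seat below 0.02 m and angle between jar_mid's own z axis and vertical below 0.1 rad and z of jar_mid in the frame of seat below 0.044 m and distance between cap_mid and jar_mid below 0.063 m), for 0.2 s.
At the end, for the whole second after the job is handed in: Cap held by the fingers only, level within 0.2 rad, within 15 mm of the jar axis, its rim 2 to 40 mm above the mouth, turned within 0.8 rad of where the threads let go; jar upright on the pad within 20 mm of the seat point (6 mm along the slide); knob home within 6 mm (z of cap_mid in the frame of jar_mid between 0.074 and 0.112 m and horizontal distance between cap_mid and jar_mid below 0.015 m and angle between cap_mid's own z axis and vertical below 0.2 rad and angle between the x axis of cap_mid and the x axis of jar_mid, either way round below 0.8 rad and contact force between cap and the fingers above 2 N and contact force between cap and jar below 0.1 N and value of joint brace_slide below 0.006 m and horizontal distance between jar_mid and seat below 0.02 m and x of jar_mid in the frame of seat between -0.006 and 0.006 m and angle between jar_mid's own z axis and vertical below 0.1 rad and z of jar_mid in the frame of seat below 0.044 m); the arm keeps its last pose, push and grip.
It fails at once if a bystander is moved more than 40 mm or tipped (distance of any of salt_pig, cup, bowl, spatula, mill, mustard from where it was at the start of the episode above 0.04 m or angle between any of salt_pig, cup, mill, mustard's own z axis and vertical above 0.5 rad).
It fails at once if the jar is tipped over (angle between jar_mid's own z axis and vertical above 0.6 rad).
It also fails if it takes over 59 s, if anything falls off the work surface, if the arm or the gripper's body presses on something with over 40 N, if the wrist force passes 120 N, or if a joint passes its speed limit or range.

## Working session

There is one attempt and no reset: what is moved stays moved. The work goes in short steps, Python scripts to look and compute and a tool call to move; the robot and the scene stay as the last step left them, time stands still between calls to the robot, and variables do not carry over. Pictures are saved under pics/ and viewed, and the job is handed in when it is done.

Besides the shell and the picture viewer there is one more tool, called after ">>>" as name(argument=value, ...) on one line, values as JSON. servo_tool: Moves the arm, as the interface text tells. Its arguments: {"type":"object","properties":{"motion":{"type":"array","items":{"type":"array","items":{"type":"array","items":{"type":"number"}}}},"gripper":{"type":"number"},"newtons":{"type":"number"}},"required":["motion"]}

```bash
ls; mkdir -p pics; python3 - <<'E'
from workcell import bot
import cv2,numpy as np,pickle
print(bot.get_obs())
P={}
for n in("side","top"):
    p=bot.camera(n);cv2.imwrite(f"pics/{n}0.png",cv2.resize(p["color"][:,:,::-1],(800,600),interpolation=cv2.INTER_CUBIC))
    print(n,p["fx"],p["fy"],p["cx"],p["cy"],p["R"],p["t"])
    for l in["knob","jar_mid","cap_mid","seat","susan","salt_pig","cup"]:
        try: print(l,[(r["rect"],r["confidence"]) for r in bot.look_for(p,l)][:3])
        except Exception as e: print(l,e)
    P[n]=p
pickle.dump(P,open("p0.pkl","wb"))
E
```

```text
pics
{'time': 0.0, 'q': array([-6.31374932e+01,  5.01139027e+00,  1.00327347e+01,  9.50999021e+01,
       -1.21934979e-04,  8.99975595e+01]), 'qd': array([ 0.08641681, -0.03737323,  0.04155123, -0.08553492,  0.11310085,
       -0.03714602]), 'joint_efforts': array([ 6.72602109e-04, -5.20387352e+01,  4.64806867e+01,  1.62202085e-02,
        1.42040517e-05, -1.27273978e-06]), 'ee_pos': array([ 0.24841996, -0.49045891,  0.24956488]), 'tcp_rot': array([-1.79921442e+02,  1.18588686e-04,  2.68649475e+01]), 'wrist_force': array([-0.07252206, -0.16085595,  0.12655778]), 'torque': array([0.01604899, 0.02693891, 0.03595707]), 'opening': 0.08541627836832716}
side 402.6837198539014 402.6837198539014 249.67411120918484 188.4261164722703 [[-0.80895838 -0.58749296 -0.02093691]
 [-0.34766143  0.50683044 -0.78883106]
 [ 0.47404416 -0.63085254 -0.61425338]] [0.4878129  0.28599693 0.84832242]
knob [([303.1, 169.8, 33.3, 20.3], 0.7)]
jar_mid [([168.1, 227.0, 34.2, 38.5], 0.6)]
cap_mid [([116.2, 312.6, 27.5, 32.9], 0.94), ([173.7, 216.4, 27.3, 24.9], 0.9), ([304.6, 123.1, 14.1, 32.4], 0.68)]
seat [([277.1, 161.5, 56.4, 41.5], 0.7), ([170.8, 224.5, 35.2, 41.0], 0.3)]
susan [([166.7, 224.6, 105.8, 86.6], 0.84), ([333.8, 153.8, 65.1, 19.4], 0.49)]
salt_pig [([228.0, 217.9, 31.8, 34.1], 0.76)]
cup [([208.5, 251.9, 30.5, 42.8], 0.66)]
top 398.7411862076341 398.7411862076341 257.18968402652354 192.24185149170393 [[ 5.01654124e-02 -9.98740886e-01  2.72929539e-04]
 [-9.75687558e-01 -4.90658468e-02 -2.13603213e-01]
 [ 2.13347654e-01  1.04491993e-02 -9.76920464e-01]] [-0.00541675  0.61400319  1.2647282 ]
knob [([192.4, 180.7, 15.6, 20.3], 0.35)]
jar_mid [([191.5, 186.4, 16.7, 10.9], 0.53)]
cap_mid [([190.1, 175.2, 13.9, 19.8], 0.81), ([131.9, 190.8, 13.1, 15.4], 0.54)]
seat [([312.9, 197.2, 27.3, 48.4], 0.78)]
susan [([168.7, 171.4, 80.4, 79.2], 0.87)]
salt_pig [([220.0, 203.4, 20.0, 22.7], 0.61)]
cup [([178.4, 211.5, 22.2, 22.1], 0.87)]
```

View pics/side0.png

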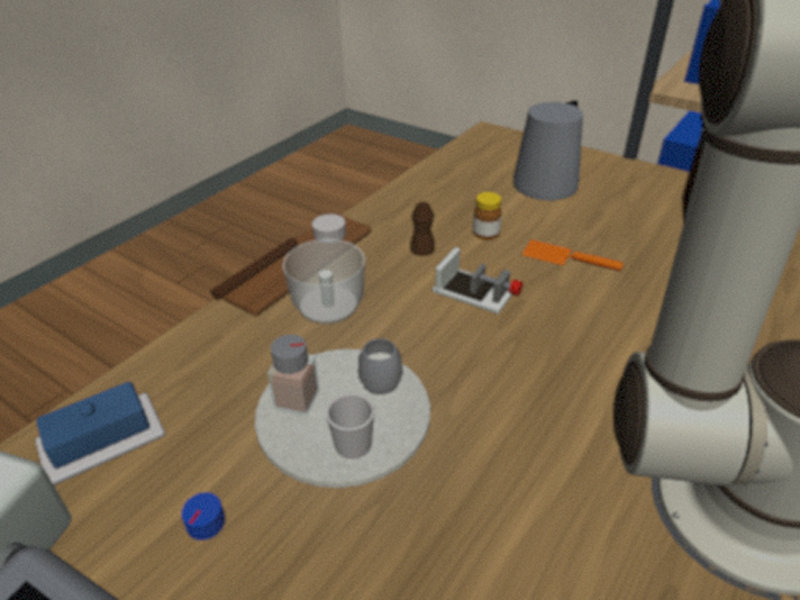

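View pics/top0.png

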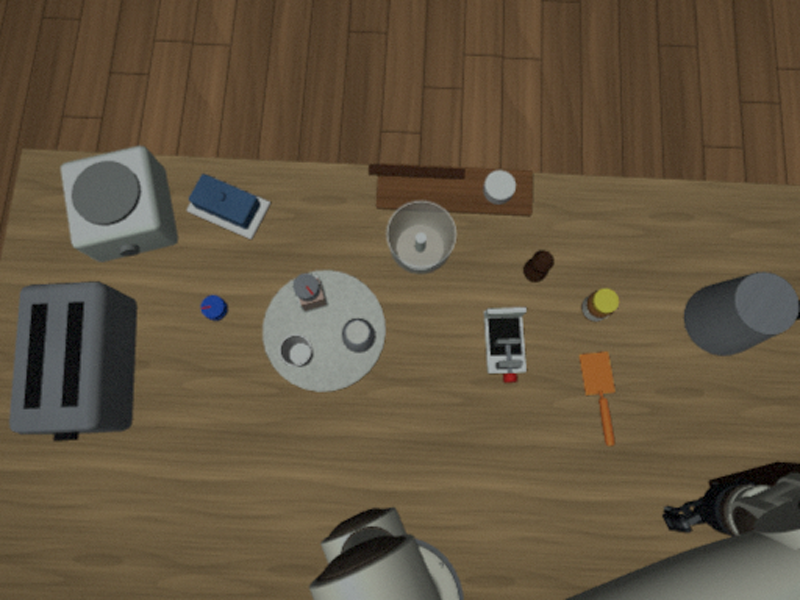

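```bash
python3 - <<'E'
import cv2,pickle
P=pickle.load(open("p0.pkl","rb"))
def crop(n,x,y,w,h,f,s):
    cv2.imwrite(f,cv2.resize(P[n]["color"][y:y+h,x:x+w,::-1],None,fx=s,fy=s,interpolation=cv2.INTER_CUBIC))
crop("top",160,160,200,100,"pics/tc.png",4)
crop("side",150,150,200,150,"pics/sc.png",4)
E
```

```text
(no output)
```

View pics/tc.png

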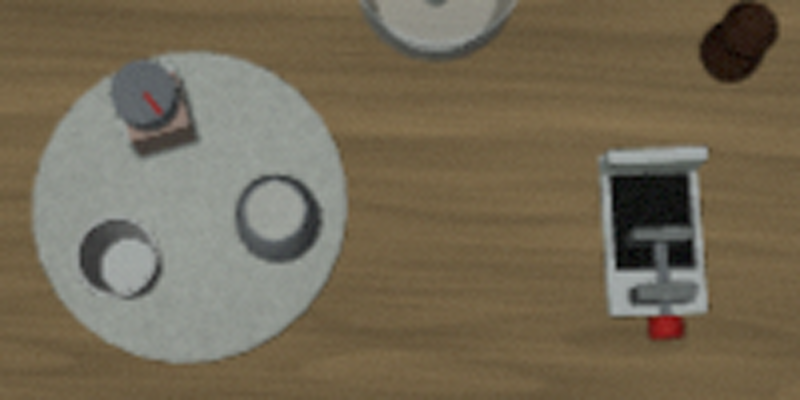

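View pics/sc.png

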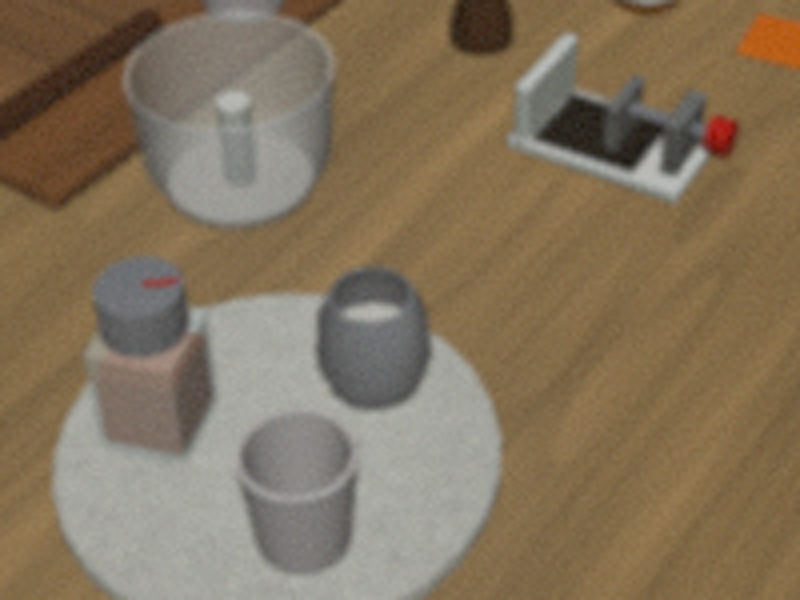

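```bash
cat > h.py <<'E'
import numpy as np,cv2,pickle
def proj(p,X):
    X=np.atleast_2d(np.asarray(X,float));c=X@p["R"].T+p["t"]
    return np.c_[p["fx"]*c[:,0]/c[:,2]+p["cx"],p["fy"]*c[:,1]/c[:,2]+p["cy"]]
def ray(p,u):
    d=p["R"].T@np.array([(u[0]-p["cx"])/p["fx"],(u[1]-p["cy"])/p["fy"],1.]);return -p["R"].T@p["t"],d
def atz(p,u,z):
    o,d=ray(p,u);return o+d*(z-o[2])/d[2]
def tri(p1,u1,p2,u2):
    o1,d1=ray(p1,u1);o2,d2=ray(p2,u2)
    s=np.linalg.lstsq(np.c_[d1,-d2],o2-o1,rcond=None)[0]
    a=o1+s[0]*d1;b=o2+s[1]*d2;return (a+b)/2,np.linalg.norm(a-b)
def crop(p,x,y,w,h,s,f,segs=(),pts=()):
    im=cv2.resize(np.ascontiguousarray(p["color"][y:y+h,x:x+w,::-1]),None,fx=s,fy=s,interpolation=cv2.INTER_CUBIC)
    for S,col in segs:
        q=((proj(p,S)-[x,y]+.5)*s).astype(int)
        cv2.polylines(im,[q.reshape(-1,1,2)],False,col,1,cv2.LINE_AA)
    cv2.imwrite(f,im)
E
python3 - <<'E'
from h import *
P=pickle.load(open("p0.pkl","rb"));t,s=P["top"],P["side"]
c=lambda x,y,ox,oy,k:np.array([x/k+ox,y/k+oy])
print("knob",tri(t,c(666,327,160,160,4),s,c(720,135,150,150,4)),atz(t,c(666,327,160,160,4),.04),atz(s,c(720,135,150,150,4),.04))
print("captop",tri(t,c(144,93,160,160,4),s,c(140,283,150,150,4)),atz(t,c(144,93,160,160,4),.14),atz(s,c(140,283,150,150,4),.14))
crop(t,300,185,50,70,8,"pics/tb.png")
crop(s,270,150,70,55,10,"pics/sb.png")
crop(t,180,165,40,45,12,"pics/tj.png")
crop(s,165,205,50,65,9,"pics/sj.png")
E
```

```text
knob (array([ 0.46410994, -0.21207039,  0.03887218]), np.float64(0.002211817877787562)) [ 0.46296393 -0.21227783  0.04      ] [ 0.46457109 -0.21031497  0.04      ]
captop (array([0.61888272, 0.22094206, 0.13788342]), np.float64(0.00374711050858873)) [0.61678061 0.21947743 0.14      ] [0.61900336 0.22313361 0.14      ]
```

View pics/tb.png

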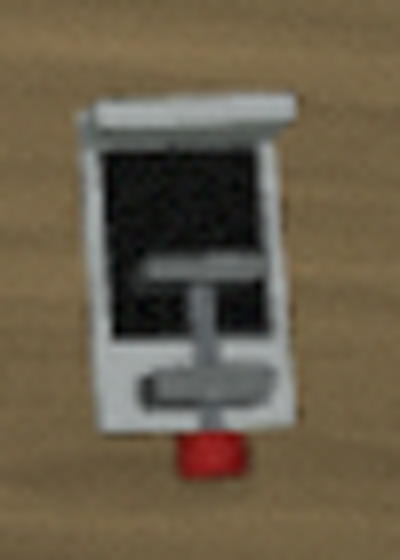

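View pics/sb.png

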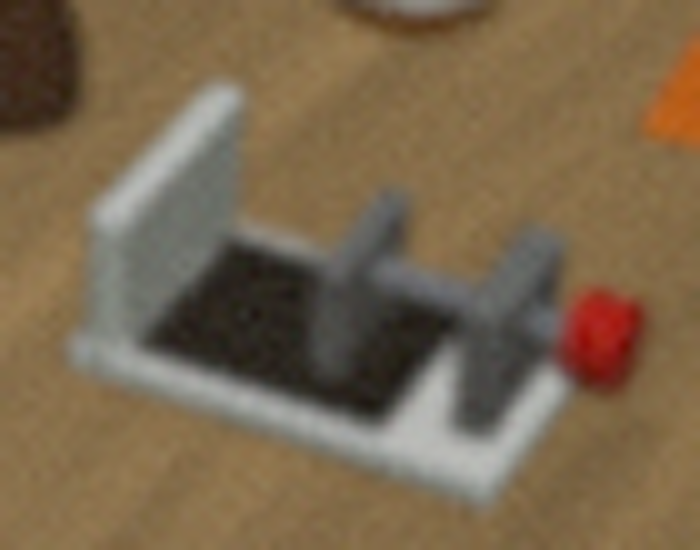

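View pics/tj.png

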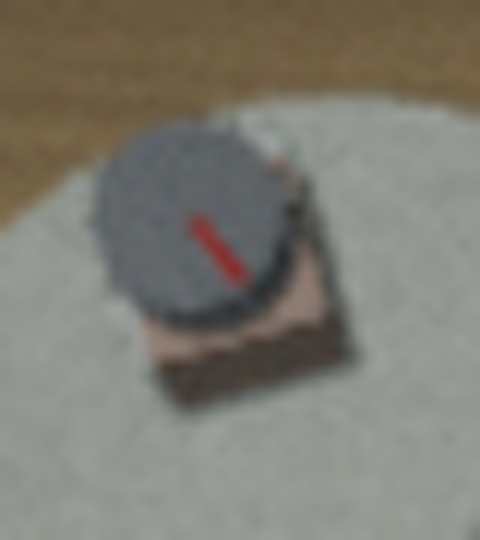

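View pics/sj.png

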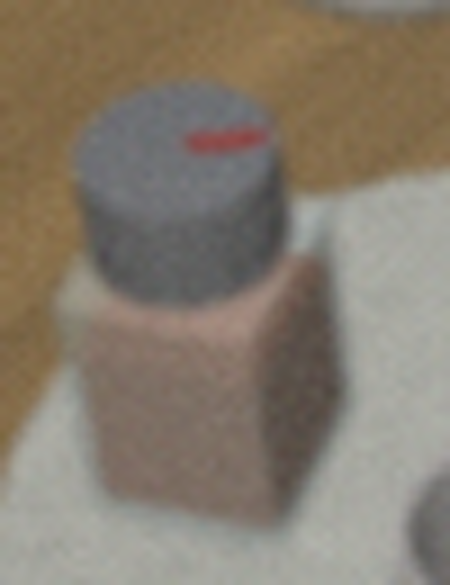

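```bash
cat > fit0.py <<'E'
from h import *
from scipy.optimize import least_squares
P=pickle.load(open("p0.pkl","rb"));t,s=P["top"],P["side"]
def px(x,y,ox,oy,k): return np.array([(x+.5)/k-.5+ox,(y+.5)/k-.5+oy])
T=lambda x,y:px(x,y,300,185,8); S=lambda x,y:px(x,y,270,150,10)
obs=[(t,T(102,128),(.0285,.042,.06)),(t,T(297,118),(.0285,-.042,.06)),
(s,S(122,222),(.0285,.042,.06)),(s,S(243,95),(.0285,-.042,.06)),
(t,T(145,257),(-.026,.025,.054)),(t,T(262,252),(-.026,-.025,.054)),
(t,T(212,455),"k"),(s,S(600,338),"k")]
def W(v,m):
    c,n=np.cos(v[2]),np.sin(v[2])
    m=(v[3],0,.04) if m=="k" else m
    return np.array([v[0]+c*m[0]-n*m[1],v[1]+n*m[0]+c*m[1],m[2]])
f=lambda v:np.concatenate([(proj(p,W(v[:4],m))[0]-u+([v[4],v[5]] if p is s else 0)) for p,u,m in obs])
r=least_squares(lambda v:np.r_[f(v),v[4:]*.5],[.56,-.21,0,-.08,0,0])
v=r.x;print(v,np.degrees(v[2]));print(np.round(f(v).reshape(-1,2),2));print("knob",W(v,"k"))
E
python3 fit0.py
cat > fitj.py <<'E'
from h import *
from scipy.optimize import least_squares
P=pickle.load(open("p0.pkl","rb"));t,s=P["top"],P["side"]
def px(x,y,ox,oy,k): return np.array([(x+.5)/k-.5+ox,(y+.5)/k-.5+oy])
T=lambda x,y:px(x,y,180,165,12); S=lambda x,y:px(x,y,165,205,9)
h=.028;B=.025
def W(v,m):
    c,n=np.cos(v[2]),np.sin(v[2])
    return np.array([v[0]+c*m[0]-n*m[1],v[1]+n*m[0]+c*m[1],m[2]+B])
# jar x ~ world +x-ish; base corners: near-left(-h,+h), near-right(-h,-h), far-right(h,-h)
obs=[(t,T(180,410),(-h,h,0)),(t,T(355,358),(-h,-h,0)),(t,T(195,222),(0,0,.115)),
(s,S(170,150),(0,0,.115)),(s,S(107,497),(-h if 0 else h,h,0)),(s,S(278,525),(-h,h,0)),(s,S(345,400),(-h,-h,0))]
f=lambda v:np.concatenate([(proj(p,W(v,m))[0]-u+([v[3],v[4]] if p is s else 0)) for p,u,m in obs])
r=least_squares(lambda v:np.r_[f(v),v[3:]*.5],[.61,.22,.2,0,0],loss="soft_l1")
v=r.x;print(v,np.degrees(v[2]));print(np.round(f(v).reshape(-1,2),2))
a=atz(t,T(195,222),.14);b=atz(t,T(238,277),.14);print("stripe",np.degrees(np.arctan2(*(b-a)[1::-1])))
a=atz(s,S(185,143),.14);b=atz(s,S(268,134),.14);print("stripe side",np.degrees(np.arctan2(*(b-a)[1::-1])))
def sq(z): return np.array([W(v,(x*h,y*h,z)) for x,y in((1,1),(1,-1),(-1,-1),(-1,1),(1,1))])
a=np.linspace(0,7,60);ci=lambda z:np.array([W(v,(.026*np.cos(q),.026*np.sin(q),z)) for q in a])
segs=[(sq(0),(0,255,0)),(sq(.08),(0,255,255)),(ci(.115),(255,0,255)),(ci(.083),(255,0,0))]
crop(t,180,165,40,45,12,"pics/tjo.png",segs);crop(s,165,205,50,65,9,"pics/sjo.png",segs)
E
python3 fitj.py
```

```text
[ 0.57148963 -0.20202785  0.08779763 -0.10756553 -0.70196987  0.06572819] 5.030433672434137
[[-0.63 -0.17]
 [ 0.09  0.15]
 [-0.09  0.37]
 [ 0.26 -0.68]
 [-0.05 -0.06]
 [ 0.33  0.  ]
 [ 0.2  -0.12]
 [ 0.    0.3 ]]
knob [ 0.46433841 -0.21145972  0.04      ]
[ 0.62296969  0.22251836  0.34426223 -0.31626431 -0.33087536] 19.72477262905996
[[-0.04  0.54]
 [ 1.12  0.24]
 [-0.59 -1.74]
 [ 0.15 -1.63]
 [-2.43  0.61]
 [ 0.09  2.15]
 [ 1.21 -0.57]]
stripe -138.71647710366406
stripe side -136.05781441730946
```

View pics/tjo.png

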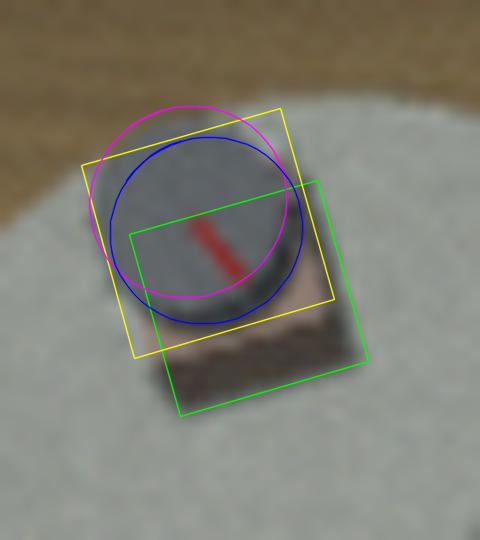

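View pics/sjo.png

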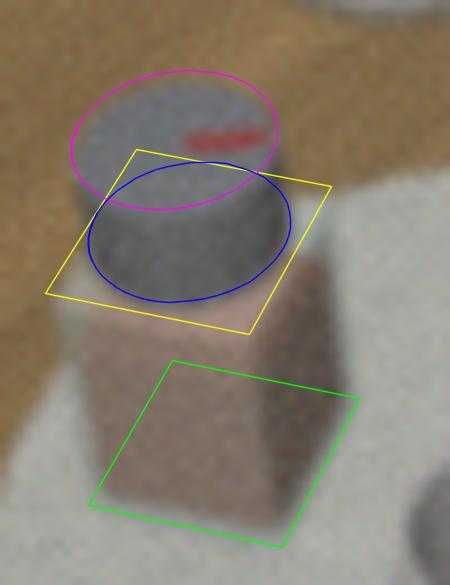

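```bash
sed -i 's/^h=.028;B=.025/h=.0225;Z=.005;B=.025/; s/,h,0)/,h,Z)/g; s/,-h,0)/,-h,Z)/g' fitj.py
sed -i 's/^f=lambda.*/f=lambda v:np.concatenate([(proj(p,W(v,m if m[0]==0 else (np.sign(m[0])*v[5],np.sign(m[1])*v[5],v[6])))[0]-u+([v[3],v[4]] if p is s else 0)) for p,u,m in obs])/; s/v\[3:\]\*.5\]/v[3:5]*.5]/; s/\[.61,.22,.2,0,0\]/[.61,.22,.2,0,0,.024,.005]/' fitj.py
sed -i 's/^def sq/h=.028\ndef sq/' fitj.py
python3 fitj.py
```

```text
[ 0.61909278  0.22226298  0.36142327 -0.9080551   0.59456694  0.02455903
  0.00633428] 20.708027792407897
[[ 0.52  0.14]
 [-0.26  0.16]
 [-0.61 -0.54]
 [ 0.88 -0.11]
 [-0.14 -0.22]
 [-0.05  0.48]
 [-0.27 -0.27]]
stripe -138.71647710366406
stripe side -136.05781441730946
```

View pics/tjo.png

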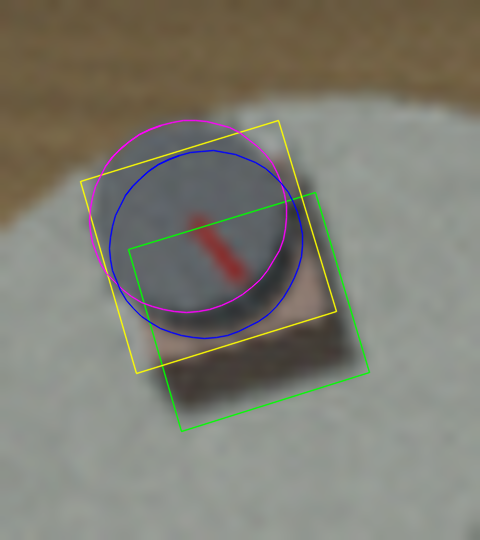

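View pics/sjo.png

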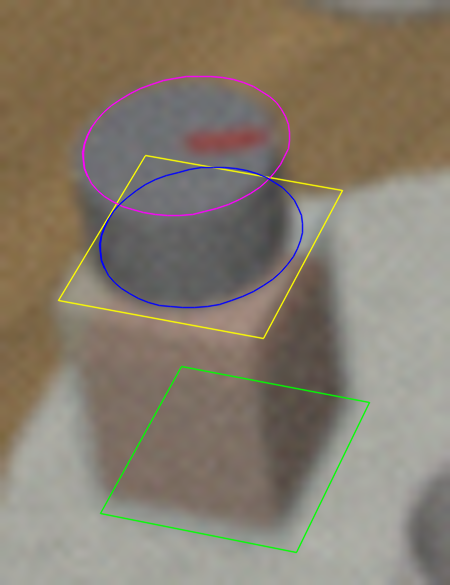

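```bash
cat >> h.py <<'E'
def plan(cur,yaw,tgt,yawt,n,rn=None):
    """straight line with yaw change, n rows (shift taken in frame before the row's turn); measured cur"""
    cur=np.array(cur,float);tgt=np.array(tgt,float);rows=[];d=(tgt-cur)/n;y=np.radians(yaw);dy=np.radians(yawt-yaw)
    rn=rn or n
    for i in range(n):
        c,s=np.cos(y),np.sin(y)
        w=dy/rn if i<rn else 0
        rows.append([round(1000*(c*d[0]+s*d[1]),1),round(1000*(s*d[0]-c*d[1]),1),round(-1000*d[2],1),0,0,round(-w,3)]);y+=w
    for i in range(0,n,5): print([rows[i:i+5]])
def now():
    from workcell import bot
    o=bot.get_obs();print("t",round(o["time"],2),o["ee_pos"].round(4),o["tcp_rot"].round(2),"q",o["q"].round(1),"F",o["wrist_force"].round(1),"M",o["torque"].round(2),"op",round(o["opening"]*1000,1));return o
E
python3 - <<'E'
from h import *
plan([.248,-.491,.25],26.86,[.4615,-.2117,.12],5,10,4)
E
```

```text
[[[np.float64(31.7), np.float64(-15.3), np.float64(13.0), 0, 0, np.float64(0.095)], [np.float64(30.1), np.float64(-18.2), np.float64(13.0), 0, 0, np.float64(0.095)], [np.float64(28.2), np.float64(-21.0), np.float64(13.0), 0, 0, np.float64(0.095)], [np.float64(26.1), np.float64(-23.6), np.float64(13.0), 0, 0, np.float64(0.095)], [np.float64(23.7), np.float64(-26.0), np.float64(13.0), 0, 0, 0]]]
[[[np.float64(23.7), np.float64(-26.0), np.float64(13.0), 0, 0, 0], [np.float64(23.7), np.float64(-26.0), np.float64(13.0), 0, 0, 0], [np.float64(23.7), np.float64(-26.0), np.float64(13.0), 0, 0, 0], [np.float64(23.7), np.float64(-26.0), np.float64(13.0), 0, 0, 0], [np.float64(23.7), np.float64(-26.0), np.float64(13.0), 0, 0, 0]]]
```

>>> servo_tool(motion=[[[31.7,-15.3,13,0,0,0.095],[30.1,-18.2,13,0,0,0.095],[28.2,-21,13,0,0,0.095],[26.1,-23.6,13,0,0,0.095],[23.7,-26,13,0,0,0]]])

```text
time: 1.3
ee_pos: [0.3559, -0.3497, 0.1849]
tcp_rot: [180.0, -0.0, 4.9]
wrist_force: [0.1, -0.4, 0.8]
opening: 0.085
```

>>> servo_tool(motion=[[[23.7,-26,13,0,0,0],[23.7,-26,13,0,0,0],[23.7,-26,13,0,0,0],[23.7,-26,13,0,0,0],[23.7,-26,13,0,0,0]]])

```text
time: 1.8
ee_pos: [0.4625, -0.2096, 0.1199]
tcp_rot: [180.0, -0.0, 5.1]
wrist_force: [0.7, -0.8, 0.3]
opening: 0.0855
```

```bash
sed -i 's/rows.append(\[/rows.append([float(q) for q in [/; s/round(-w,3)\])/round(-w,3)]])/' h.py; python3 - <<'E'
from h import *
from workcell import bot
o=now();p=bot.camera("side");q=bot.camera("top")
pickle.dump({"side":p,"top":q},open("p1.pkl","wb"))
crop(p,230,60,130,150,4,"pics/s1.png");crop(q,280,170,90,110,5,"pics/t1.png")
E
```

```text
t 1.8 [ 0.4625 -0.2096  0.1199] [ 1.7999e+02 -2.0000e-02  5.0900e+00] q [-24.4  -1.4 -10.9  80.5  -0.  150.5] F [ 0.7 -0.8  0.3] M [-0.01 -0.04  0.02] op 85.5
```

View pics/s1.png

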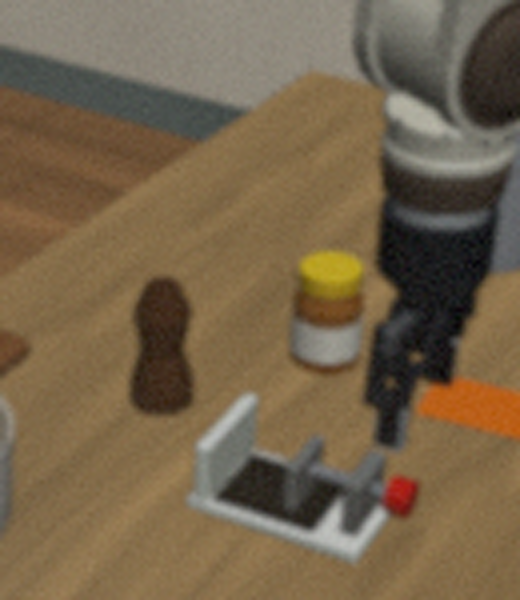

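View pics/t1.png

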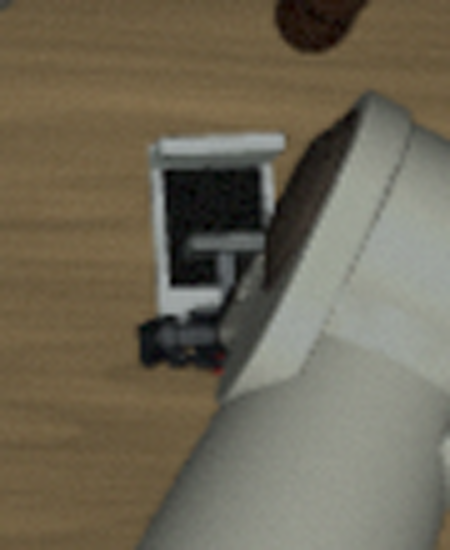

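>>> servo_tool(motion=[[[-1,2,20,0,0,0],[0,0,20,0,0,0],[0,0,20,0,0,0],[0,0,15,0,0,0],[0,0,0,0,0,0]]])

```text
time: 2.4
ee_pos: [0.4597, -0.2128, 0.0435]
tcp_rot: [-179.9, 0.2, 5.1]
wrist_force: [-0.3, -0.2, -0.4]
opening: 0.0856
```

>>> servo_tool(motion=[[[0,0,0,0,0,0],[0,0,0,0,0,0],[0,0,0,0,0,0],[0,0,0,0,0,0],[0,0,0,0,0,0]]], gripper=20, newtons=60)

```text
time: 2.9
ee_pos: [0.4611, -0.2108, 0.0467]
tcp_rot: [-179.7, -0.1, 5.2]
wrist_force: [-3.7, 14.8, 13.5]
opening: 0.0277
```

>>> servo_tool(motion=[[[0,0,0,0,0,0],[0,0,0,0,0,0]]])

```text
time: 3.1
ee_pos: [0.4611, -0.2108, 0.0467]
tcp_rot: [-179.8, -0.1, 5.2]
wrist_force: [-3.2, 14.5, 12.9]
opening: 0.0281
```

```bash
python3 - <<'E'
from h import *
from workcell import bot
o=now();p=bot.camera("side")
crop(p,250,80,110,130,5,"pics/s2.png")
E
```

```text
t 3.1 [ 0.4611 -0.2108  0.0467] [-1.7975e+02 -9.0000e-02  5.1700e+00] q [-24.7   0.3 -17.4  72.4   0.3 150.1] F [-3.2 14.5 12.9] M [3.18 0.71 0.02] op 28.1
```

View pics/s2.png

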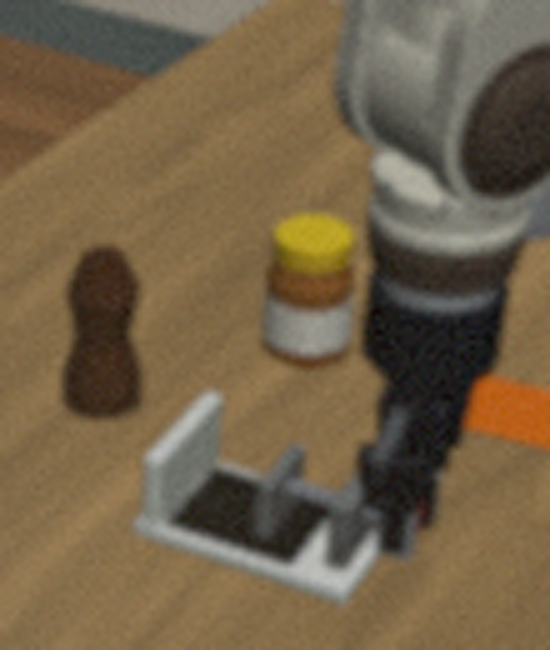

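>>> servo_tool(motion=[[[0,0,0,0,0,0],[0,0,0,0,0,0],[0,-2,6,0,0,0]]], gripper=45)

```text
time: 3.45
ee_pos: [0.4613, -0.2114, 0.0399]
tcp_rot: [179.9, -0.1, 5.1]
wrist_force: [0.0, -0.3, -0.3]
opening: 0.0453
```

>>> servo_tool(motion=[[[0,0,0,0,0,0],[0,0,0,0,0,0],[0,0,0,0,0,0],[0,0,0,0,0,0]]], gripper=20)

```text
time: 3.85
ee_pos: [0.4603, -0.2106, 0.0387]
tcp_rot: [-179.9, 0.1, 5.1]
wrist_force: [-1.3, 3.0, -3.4]
opening: 0.0282
```

>>> servo_tool(motion=[[[-7,0,0,0,0,0],[-7,0,0,0,0,0],[-7,0,0,0,0,0],[-6,0,0,0,0,0],[-5,0,0,0,0,0]]])

```text
time: 4.35
ee_pos: [0.43, -0.2133, 0.0389]
tcp_rot: [-179.9, -0.2, 5.1]
wrist_force: [29.6, 9.3, -24.9]
opening: 0.0279
```

>>> servo_tool(motion=[[[0,0,0,0,0,0],[0,0,0,0,0,0]]])

```text
time: 4.55
ee_pos: [0.4302, -0.2132, 0.0388]
tcp_rot: [-179.9, -0.2, 5.1]
wrist_force: [11.1, 4.6, -14.9]
opening: 0.0282
```

```bash
python3 - <<'E'
from h import *
from workcell import bot
o=now();p=bot.camera("side")
crop(p,250,80,110,130,5,"pics/s3.png")
E
```

```text
t 4.55 [ 0.4302 -0.2132  0.0388] [-179.92   -0.19    5.13] q [-26.5  -3.3 -21.8  71.4   0.2 148.4] F [ 11.1   4.6 -14.9] M [ 1.08 -2.18 -0.02] op 28.2
```

View pics/s3.png

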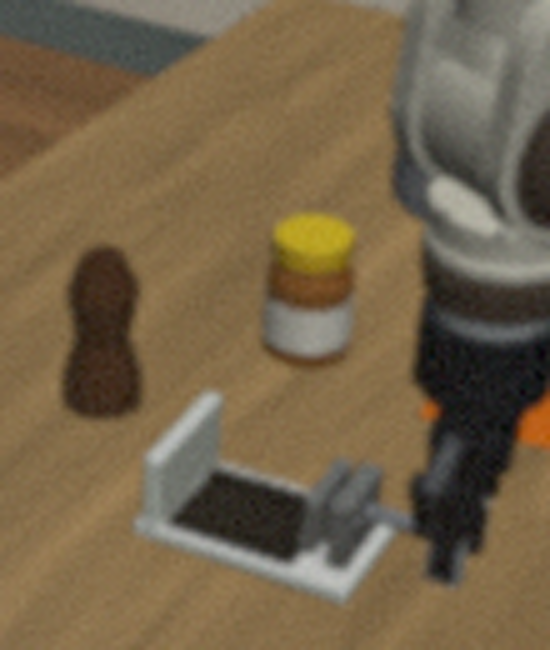

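>>> servo_tool(motion=[[[0,0,0,0,0,0],[0,0,0,0,0,0],[0,0,0,0,0,0],[0,0,-10,0,0,0],[0,0,-30,0,0,0]]], gripper=85)

```text
time: 5.1
ee_pos: [0.4275, -0.2133, 0.0782]
tcp_rot: [-179.9, 0.2, 5.1]
wrist_force: [-0.3, 0.0, 0.9]
opening: 0.085
```

>>> servo_tool(motion=[[[0,0,-40,0,0,0],[0,0,-40,0,0,0],[0,0,-40,0,0,0]]])

```text
time: 5.4
ee_pos: [0.4286, -0.2138, 0.202]
tcp_rot: [180.0, -0.0, 5.1]
wrist_force: [1.5, 0.8, 0.1]
opening: 0.0849
```

```bash
python3 - <<'E'
from h import *
from workcell import bot
o=now();q=bot.camera("top");p=bot.camera("side");pickle.dump({"side":p,"top":q},open("p2.pkl","wb"))
crop(q,280,170,90,110,5,"pics/t2.png");crop(p,270,140,100,80,7,"pics/s2b.png")
plan(o["ee_pos"],o["tcp_rot"][2],[.6185,.2225,.22],45,15,12)
E
```

```text
t 5.4 [ 0.4286 -0.2138  0.202 ] [ 1.7996e+02 -5.0000e-02  5.0800e+00] q [-26.5  -5.5  -5.7  89.7  -0.  148.4] F [1.5 0.8 0.1] M [-0.02 -0.06  0.04] op 84.9
[[[15.2, -27.9, -1.2, 0.0, 0.0, -0.058], [16.8, -26.9, -1.2, 0.0, 0.0, -0.058], [18.3, -25.9, -1.2, 0.0, 0.0, -0.058], [19.8, -24.8, -1.2, 0.0, 0.0, -0.058], [21.2, -23.6, -1.2, 0.0, 0.0, -0.058]]]
[[[22.5, -22.3, -1.2, 0.0, 0.0, -0.058], [23.8, -21.0, -1.2, 0.0, 0.0, -0.058], [25.0, -19.6, -1.2, 0.0, 0.0, -0.058], [26.1, -18.1, -1.2, 0.0, 0.0, -0.058], [27.1, -16.6, -1.2, 0.0, 0.0, -0.058]]]
[[[28.0, -15.0, -1.2, 0.0, 0.0, -0.058], [28.8, -13.3, -1.2, 0.0, 0.0, -0.058], [29.5, -11.6, -1.2, 0.0, 0.0, 0.0], [29.5, -11.6, -1.2, 0.0, 0.0, 0.0], [29.5, -11.6, -1.2, 0.0, 0.0, 0.0]]]
```

View pics/s2b.png

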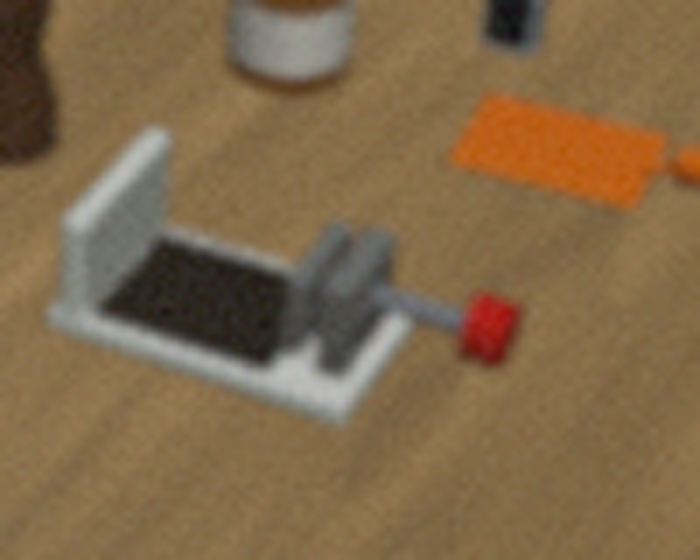

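>>> servo_tool(motion=[[[15.2,-27.9,-1.2,0,0,-0.058],[16.8,-26.9,-1.2,0,0,-0.058],[18.3,-25.9,-1.2,0,0,-0.058],[19.8,-24.8,-1.2,0,0,-0.058],[21.2,-23.6,-1.2,0,0,-0.058]]])

```text
time: 6.0
ee_pos: [0.4925, -0.0672, 0.2059]
tcp_rot: [180.0, -0.0, 21.8]
wrist_force: [1.0, 0.2, 0.0]
opening: 0.0852
```

>>> servo_tool(motion=[[[22.5,-22.3,-1.2,0,0,-0.058],[23.8,-21,-1.2,0,0,-0.058],[25,-19.6,-1.2,0,0,-0.058],[26.1,-18.1,-1.2,0,0,-0.058],[27.1,-16.6,-1.2,0,0,-0.058]]])

```text
time: 6.5
ee_pos: [0.5559, 0.0783, 0.2118]
tcp_rot: [180.0, -0.0, 38.4]
wrist_force: [0.9, -0.1, -0.6]
opening: 0.0851
```

>>> servo_tool(motion=[[[28,-15,-1.2,0,0,-0.058],[28.8,-13.3,-1.2,0,0,-0.058],[29.5,-11.6,-1.2,0,0,0],[29.5,-11.6,-1.2,0,0,0],[29.5,-11.6,-1.2,0,0,0]]])

```text
time: 7.0
ee_pos: [0.6193, 0.2236, 0.2178]
tcp_rot: [180.0, -0.0, 45.0]
wrist_force: [0.9, 0.4, 0.2]
opening: 0.0848
```

```bash
python3 - <<'E'
from h import *
from workcell import bot
o=now();q=bot.camera("top");p=bot.camera("side");pickle.dump({"side":p,"top":q},open("p3.pkl","wb"))
x,y,z=o["ee_pos"]
crop(p,130,120,120,150,4,"pics/s4.png")
crop(q,150,140,110,110,5,"pics/t4.png")
plan(o["ee_pos"],o["tcp_rot"][2],[.6185,.2225,.131],45,4)
E
```

```text
t 7.0 [0.6193 0.2236 0.2178] [ 1.7998e+02 -1.0000e-02  4.4960e+01] q [ 19.9  20.   24.1  94.1  -0.  154.9] F [0.9 0.4 0.2] M [-0.04 -0.02 -0.02] op 84.8
[[[-0.3, 0.1, 21.7, 0.0, 0.0, -0.0], [-0.3, 0.1, 21.7, 0.0, 0.0, -0.0], [-0.3, 0.1, 21.7, 0.0, 0.0, -0.0], [-0.3, 0.1, 21.7, 0.0, 0.0, -0.0]]]
```

View pics/s4.png

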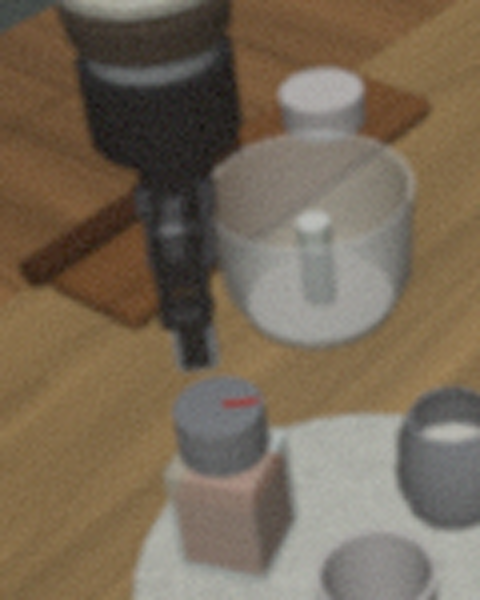

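View pics/t4.png

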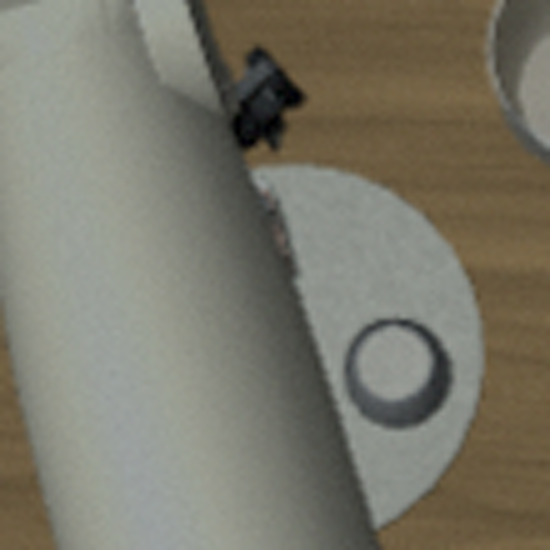

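```bash
python3 - <<'E'
from h import *
p=pickle.load(open("p3.pkl","rb"))["side"]
for X in([.6193,.2236,.1988],[.6193,.2236,.2118],[.6185,.2225,.14]): print((proj(p,X)[0]-[130,120]+.5)*4)
E
```

```text
[208.12287659 325.55911868]
[205.11969749 307.04652336]
[223.41740378 404.72002956]
```

>>> servo_tool(motion=[[[-0.5,0,22,0,0,0],[-0.5,0,22,0,0,0],[0,0,22,0,0,0],[0,0,21,0,0,0],[0,0,0,0,0,0]]])

```text
time: 7.6
ee_pos: [0.6169, 0.2208, 0.1275]
tcp_rot: [-179.9, 0.3, 44.9]
wrist_force: [0.1, 0.1, 0.2]
opening: 0.0853
```

>>> servo_tool(motion=[[[0,0,0,0,0,0],[0,0,0,0,0,0],[0,0,0,0,0,0],[0,0,0,0,0,0],[0,0,0,0,0,0]]], gripper=44, newtons=80)

```text
time: 8.1
ee_pos: [0.6188, 0.222, 0.1323]
tcp_rot: [179.9, -0.1, 45.0]
wrist_force: [-1.3, -0.8, 6.1]
opening: 0.0501
```

```bash
python3 - <<'E'
from h import *
from workcell import bot
o=now();p=bot.camera("side");pickle.dump({"side":p},open("p4.pkl","wb"))
crop(p,130,120,120,150,4,"pics/s5.png")
E
```

```text
t 8.1 [0.6188 0.222  0.1323] [ 1.7994e+02 -1.3000e-01  4.4960e+01] q [ 19.7  19.   13.4  84.3  -0.  154.8] F [-1.3 -0.8  6.1] M [-0.08  0.31  0.03] op 50.1
```

View pics/s5.png

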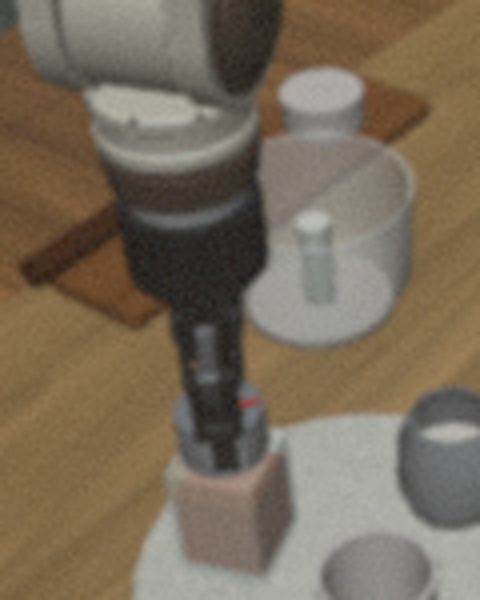

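>>> servo_tool(motion=[[[0,0,-5,0,0,0],[0,0,-10,0,0,0],[0,0,-20,0,0,0],[0,0,-25,0,0,0],[0,0,-25,0,0,0]]])

```text
time: 8.65
ee_pos: [0.618, 0.2217, 0.2161]
tcp_rot: [-180.0, 0.1, 45.0]
wrist_force: [0.1, -0.4, -5.1]
opening: 0.05
```

>>> servo_tool(motion=[[[0,0,-15,0,0,0],[0,0,-5,0,0,0],[0,0,0,0,0,0]]])

```text
time: 8.95
ee_pos: [0.6185, 0.2219, 0.2357]
tcp_rot: [180.0, -0.0, 45.0]
wrist_force: [0.2, -0.3, -5.6]
opening: 0.0499
```

```bash
python3 - <<'E'
from h import *
from workcell import bot
o=now();p=bot.camera("side");pickle.dump({"side":p},open("p5.pkl","wb"))
crop(p,130,80,120,150,4,"pics/s6.png")
plan(o["ee_pos"],o["tcp_rot"][2],[.5615,-.2029,.235],29.3,20)
E
```

```text
t 8.95 [0.6185 0.2219 0.2357] [ 1.7998e+02 -3.0000e-02  4.4960e+01] q [ 19.7  20.2  26.4  96.1  -0.  154.8] F [ 0.2 -0.3 -5.6] M [ 0.01  0.03 -0.  ] op 49.9
[[[-17.0, 13.0, 0.0, 0.0, 0.0, 0.014], [-16.8, 13.2, 0.0, 0.0, 0.0, 0.014], [-16.7, 13.5, 0.0, 0.0, 0.0, 0.014], [-16.5, 13.7, 0.0, 0.0, 0.0, 0.014], [-16.3, 13.9, 0.0, 0.0, 0.0, 0.014]]]
[[[-16.1, 14.1, 0.0, 0.0, 0.0, 0.014], [-15.9, 14.4, 0.0, 0.0, 0.0, 0.014], [-15.7, 14.6, 0.0, 0.0, 0.0, 0.014], [-15.5, 14.8, 0.0, 0.0, 0.0, 0.014], [-15.3, 15.0, 0.0, 0.0, 0.0, 0.014]]]
[[[-15.1, 15.2, 0.0, 0.0, 0.0, 0.014], [-14.9, 15.4, 0.0, 0.0, 0.0, 0.014], [-14.7, 15.6, 0.0, 0.0, 0.0, 0.014], [-14.5, 15.8, 0.0, 0.0, 0.0, 0.014], [-14.2, 16.0, 0.0, 0.0, 0.0, 0.014]]]
[[[-14.0, 16.2, 0.0, 0.0, 0.0, 0.014], [-13.8, 16.4, 0.0, 0.0, 0.0, 0.014], [-13.6, 16.6, 0.0, 0.0, 0.0, 0.014], [-13.3, 16.8, 0.0, 0.0, 0.0, 0.014], [-13.1, 17.0, 0.0, 0.0, 0.0, 0.014]]]
```

View pics/s6.png

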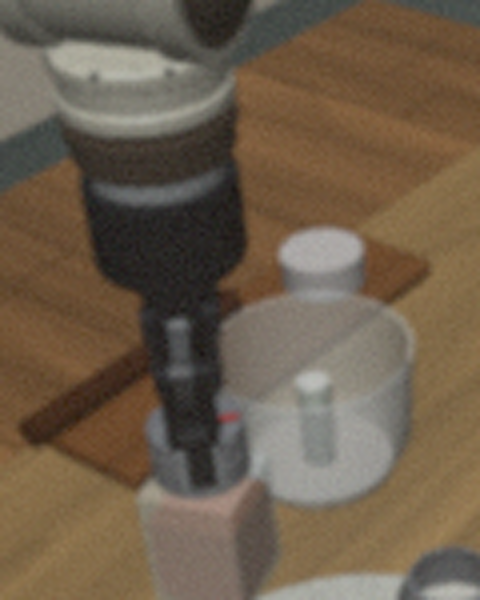

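>>> servo_tool(motion=[[[-17,13,0,0,0,0.014],[-16.8,13.2,0,0,0,0.014],[-16.7,13.5,0,0,0,0.014],[-16.5,13.7,0,0,0,0.014],[-16.3,13.9,0,0,0,0.014]]])

```text
time: 9.5
ee_pos: [0.6033, 0.1148, 0.2336]
tcp_rot: [-179.9, 0.1, 40.9]
wrist_force: [0.2, -0.4, -5.7]
opening: 0.0501
```

>>> servo_tool(motion=[[[-16.1,14.1,0,0,0,0.014],[-15.9,14.4,0,0,0,0.014],[-15.7,14.6,0,0,0,0.014],[-15.5,14.8,0,0,0,0.014],[-15.3,15,0,0,0,0.014]]])

```text
time: 10.0
ee_pos: [0.5888, 0.0087, 0.2337]
tcp_rot: [-179.9, 0.1, 36.9]
wrist_force: [-0.6, 0.0, -4.7]
opening: 0.0497
```

>>> servo_tool(motion=[[[-15.1,15.2,0,0,0,0.014],[-14.9,15.4,0,0,0,0.014],[-14.7,15.6,0,0,0,0.014],[-14.5,15.8,0,0,0,0.014],[-14.2,16,0,0,0,0.014]]])

```text
time: 10.5
ee_pos: [0.574, -0.0973, 0.2338]
tcp_rot: [-179.9, 0.1, 32.9]
wrist_force: [0.0, 0.7, -5.0]
opening: 0.0501
```

>>> servo_tool(motion=[[[-14,16.2,0,0,0,0.014],[-13.8,16.4,0,0,0,0.014],[-13.6,16.6,0,0,0,0.014],[-13.3,16.8,0,0,0,0.014],[-13.1,17,0,0,0,0.014]]])

```text
time: 11.0
ee_pos: [0.5593, -0.2034, 0.2337]
tcp_rot: [-179.9, 0.1, 28.9]
wrist_force: [0.9, 0.3, -5.1]
opening: 0.0498
```

>>> servo_tool(motion=[[[0,0,0,0,0,0],[0,0,0,0,0,0]]])

```text
time: 11.2
ee_pos: [0.5595, -0.2029, 0.234]
tcp_rot: [-179.9, 0.1, 28.9]
wrist_force: [0.3, 0.5, -5.6]
opening: 0.0501
```

```bash
python3 - <<'E'
from h import *
from workcell import bot
o=now();p=bot.camera("side");q=bot.camera("top");pickle.dump({"side":p,"top":q},open("p6.pkl","wb"))
crop(p,240,80,100,130,5,"pics/s7.png");crop(q,290,140,80,110,6,"pics/t7.png")
E
```

```text
t 11.2 [ 0.5595 -0.2029  0.234 ] [-1.799e+02  6.000e-02  2.888e+01] q [-19.9  11.1  15.1  94.1   0.  131.2] F [ 0.3  0.5 -5.6] M [0.15 0.13 0.01] op 50.1
```

View pics/s7.png

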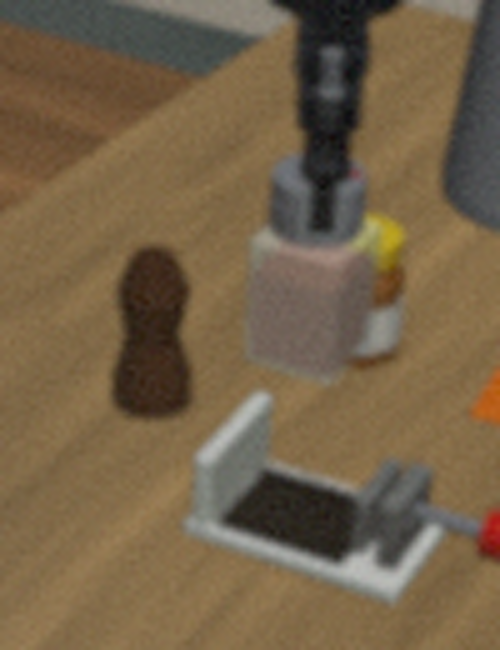

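View pics/t7.png

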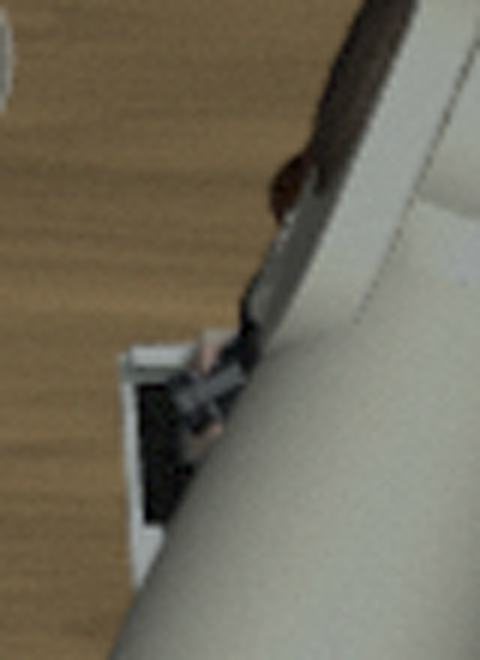

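```bash
cat > ov.py <<'E'
from h import *
def jarsegs(x,y,yaw,zb,off=None):
    c,n=np.cos(np.radians(yaw)),np.sin(np.radians(yaw));W=lambda a,b,z:[x+c*a-n*b,y+n*a+c*b,zb+z]
    h=.028;sq=lambda z:np.array([W(i*h,j*h,z) for i,j in((1,1),(1,-1),(-1,-1),(-1,1),(1,1))])
    a=np.linspace(0,6.3,60);ci=lambda z:np.array([W(.026*np.cos(q),.026*np.sin(q),z) for q in a])
    return [(sq(0),(0,255,0)),(sq(.08),(0,255,255)),(ci(.115),(255,0,255)),(ci(.083),(255,0,0))]
def bracesegs(x,y,yaw,o=0.03):
    c,n=np.cos(np.radians(yaw)),np.sin(np.radians(yaw));W=lambda a,b,z:[x+c*a-n*b,y+n*a+c*b,z]
    r=lambda a,b,t,z0:np.array([W(a,b,z0),W(a,-b,z0),W(a,-b,t),W(a,b,t),W(a,b,z0)])
    return [(r(.0285,.042,.06,.01),(0,0,255)),(r(-.026-o,.025,.054,.01),(255,255,0)),(np.array([W(.0285,0,.01),W(-.056,0,.01)]),(255,255,255))]
def shift(p,dx,dy): q=dict(p);q["cx"]=p["cx"]+dx;q["cy"]=p["cy"]+dy;return q
E
python3 - <<'E'
from ov import *
P=pickle.load(open("p6.pkl","rb"));s=shift(P["side"],-.8,.3)
crop(s,270,110,70,90,8,"pics/s7o.png",jarsegs(.5595,-.2029,4.6,.1267)+bracesegs(.5715,-.2020,5.03))
E
```

```text
(no output)
```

View pics/s7o.png

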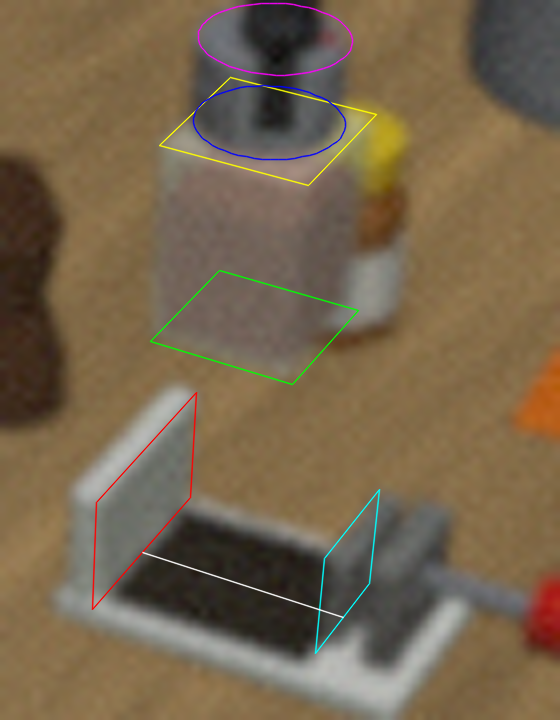

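```bash
python3 - <<'E'
from ov import *
P=pickle.load(open("p6.pkl","rb"));s=shift(P["side"],-.8,.3)
for yaw in(0,2,4.6,7,10):
    q=proj(s,jarsegs(.5595,-.2029,yaw,.1267)[0][0]);a,b,c=q[0],q[3],q[2]
    print(yaw,((q-[270,110]+.5)*8).round(0).tolist(),(b-a)[1]/(b-a)[0])
crop(s,285,120,35,45,16,"pics/s7z.png")
E
```

```text
0 [[148.0, 337.0], [227.0, 269.0], [361.0, 315.0], [284.0, 385.0], [148.0, 337.0]] 0.3555164556839552
2 [[149.0, 339.0], [224.0, 270.0], [360.0, 313.0], [288.0, 385.0], [149.0, 339.0]] 0.33037353986641166
4.6 [[150.0, 342.0], [219.0, 270.0], [359.0, 310.0], [293.0, 384.0], [150.0, 342.0]] 0.2990918402415519
7 [[152.0, 344.0], [215.0, 271.0], [357.0, 308.0], [297.0, 383.0], [152.0, 344.0]] 0.2714367647955061
10 [[154.0, 347.0], [210.0, 272.0], [354.0, 305.0], [303.0, 382.0], [154.0, 347.0]] 0.2382613912699442
```

View pics/s7z.png

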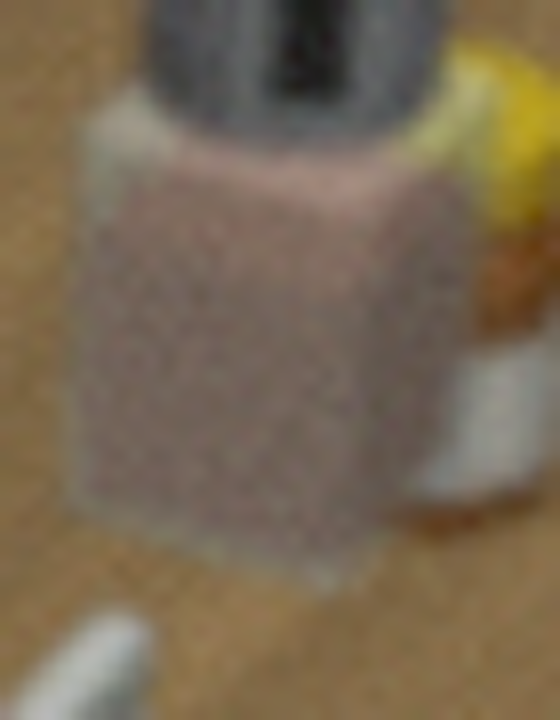

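>>> servo_tool(motion=[[[0,0,20,0,0,0.02],[0,0,28,0,0,0],[0,0,28,0,0,0],[0,0,20,0,0,0],[0,0,10,0,0,0]]])

```text
time: 11.8
ee_pos: [0.5592, -0.2016, 0.1269]
tcp_rot: [-179.9, 0.1, 27.8]
wrist_force: [0.1, -0.1, -5.4]
opening: 0.05
```

>>> servo_tool(motion=[[[0,0,3,0,0,0],[0,0,2,0,0,0],[0,0,1,0,0,0],[0,0,0,0,0,0]]])

```text
time: 12.2
ee_pos: [0.5604, -0.2028, 0.1242]
tcp_rot: [179.9, -0.1, 27.8]
wrist_force: [-0.3, -0.2, -5.1]
opening: 0.0498
```

```bash
python3 - <<'E'
from ov import *
from workcell import bot
o=now();p=bot.camera("side");pickle.dump({"side":p},open("p7.pkl","wb"));s=shift(p,-.8,.3)
crop(s,260,110,90,90,7,"pics/s8.png")
crop(s,260,110,90,90,7,"pics/s8o.png",jarsegs(o["ee_pos"][0],o["ee_pos"][1],5,o["ee_pos"][2]-.1073)+bracesegs(.5715,-.2020,5.03))
E
```

```text
t 12.2 [ 0.5604 -0.2028  0.1242] [ 1.7994e+02 -5.0000e-02  2.7780e+01] q [-19.9  10.5   2.3  81.7   0.  132.3] F [-0.3 -0.2 -5.1] M [0.02 0.03 0.  ] op 49.8
```

View pics/s8.png

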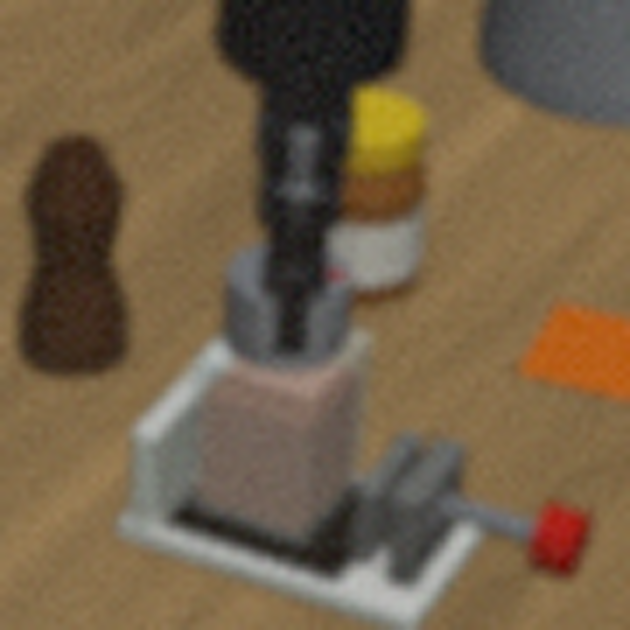

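View pics/s8o.png

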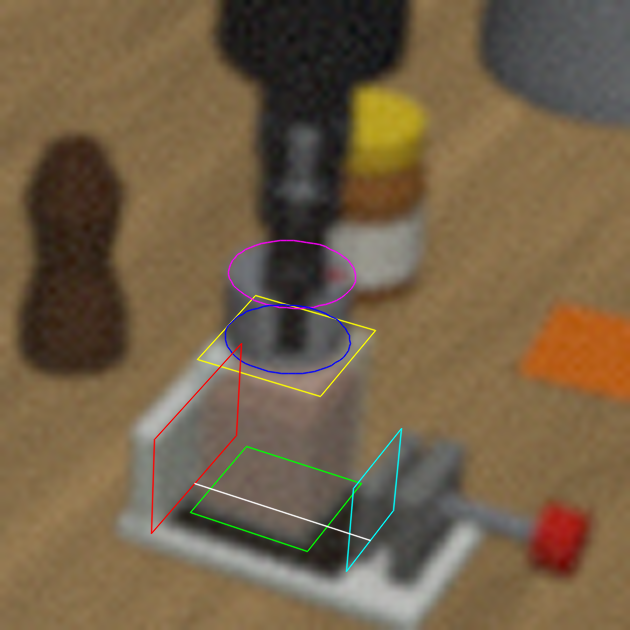

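>>> servo_tool(motion=[[[0,0,3,0,0,0],[0,0,2,0,0,0],[0,0,1.5,0,0,0],[0,0,1,0,0,0],[0,0,0,0,0,0]]])

```text
time: 12.75
ee_pos: [0.5601, -0.2029, 0.1171]
tcp_rot: [179.9, -0.1, 27.8]
wrist_force: [-2.6, -0.3, 6.0]
opening: 0.0499
```

>>> servo_tool(motion=[[[0,0,0,0,0,0],[0,0,0,0,0,0],[0,0,0,0,0,0],[0,0,-3,0,0,0],[0,0,-20,0,0,0]]], gripper=85)

```text
time: 13.25
ee_pos: [0.5589, -0.2023, 0.1368]
tcp_rot: [-179.8, 0.2, 27.8]
wrist_force: [-0.2, 0.4, 0.4]
opening: 0.0848
```

>>> servo_tool(motion=[[[0,0,-30,0,0,0],[0,0,-30,0,0,0],[0,0,-10,0,0,0]]])

```text
time: 13.55
ee_pos: [0.5608, -0.203, 0.2123]
tcp_rot: [179.8, -0.2, 27.8]
wrist_force: [-0.5, -0.6, -0.2]
opening: 0.0856
```

```bash
python3 - <<'E'
from ov import *
from workcell import bot
o=now();p=bot.camera("side");pickle.dump({"side":p},open("p8.pkl","wb"));s=shift(p,-.8,.3)
crop(s,260,110,90,90,7,"pics/s9.png",jarsegs(.5601,-.2029,5,.01)+bracesegs(.5715,-.2020,5.03))
crop(s,260,110,90,90,7,"pics/s9n.png")
kx,ky=.4302,-.2132
plan(o["ee_pos"],o["tcp_rot"][2],[.41,-.2155,.19],5,7)
E
```

```text
t 13.55 [ 0.5608 -0.203   0.2123] [ 1.7982e+02 -1.7000e-01  2.7780e+01] q [-19.9  10.5  12.   91.2   0.  132.3] F [-0.5 -0.6 -0.2] M [ 0.02 -0.02  0.04] op 85.6
[[[-19.9, -8.5, 3.2, 0.0, 0.0, 0.057], [-20.3, -7.3, 3.2, 0.0, 0.0, 0.057], [-20.7, -6.1, 3.2, 0.0, 0.0, 0.057], [-21.0, -5.0, 3.2, 0.0, 0.0, 0.057], [-21.3, -3.8, 3.2, 0.0, 0.0, 0.057]]]
[[[-21.5, -2.5, 3.2, 0.0, 0.0, 0.057], [-21.6, -1.3, 3.2, 0.0, 0.0, 0.057]]]
```

View pics/s9n.png

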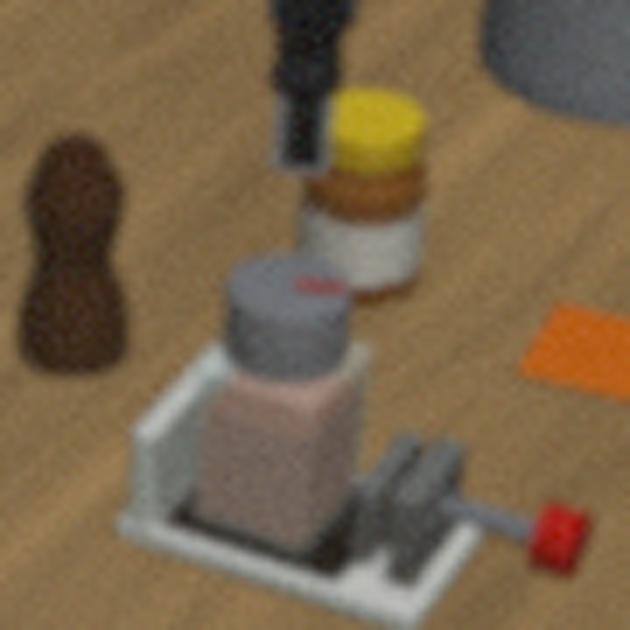

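View pics/s9.png

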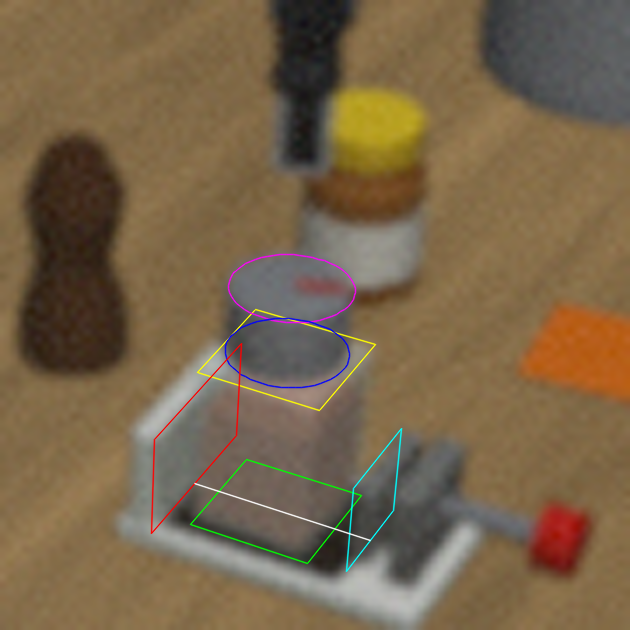

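```bash
python3 - <<'E'
from h import *
plan([.5608,-.2030,.2123],27.78,[.4300,-.2133,.18],5.03,5)
E
```

```text
[[[-24.1, -10.4, 6.5, 0.0, 0.0, 0.079], [-24.9, -8.4, 6.5, 0.0, 0.0, 0.079], [-25.4, -6.4, 6.5, 0.0, 0.0, 0.079], [-25.9, -4.4, 6.5, 0.0, 0.0, 0.079], [-26.1, -2.3, 6.5, 0.0, 0.0, 0.079]]]
```

>>> servo_tool(motion=[[[-24.1,-10.4,6.5,0,0,0.079],[-24.9,-8.4,6.5,0,0,0.079],[-25.4,-6.4,6.5,0,0,0.079],[-25.9,-4.4,6.5,0,0,0.079],[-26.1,-2.3,6.5,0,0,0.079]]])

```text
time: 14.1
ee_pos: [0.4278, -0.2129, 0.1746]
tcp_rot: [-180.0, 0.1, 5.0]
wrist_force: [0.7, 0.1, 1.0]
opening: 0.0852
```

>>> servo_tool(motion=[[[0,0,30,0,0,0],[0,0,30,0,0,0],[0,0,20,0,0,0],[0,0,0,0,0,0]]])

```text
time: 14.5
ee_pos: [0.4272, -0.2122, 0.0925]
tcp_rot: [-179.8, 0.3, 5.1]
wrist_force: [0.1, 0.3, -0.5]
opening: 0.0849
```

>>> servo_tool(motion=[[[2,1,25,0,0,0],[0,0,20,0,0,0],[0,0,9,0,0,0],[0,0,0,0,0,0],[0,0,0,0,0,0]]])

```text
time: 15.0
ee_pos: [0.4317, -0.2141, 0.0433]
tcp_rot: [180.0, -0.0, 5.1]
wrist_force: [-0.8, 0.6, 0.1]
opening: 0.085
```

```bash
python3 - <<'E'
from ov import *
from workcell import bot
o=now();p=bot.camera("side");s=shift(p,-.8,.3)
crop(s,260,110,100,100,6,"pics/s10.png")
E
```

```text
t 15.0 [ 0.4317 -0.2141  0.0433] [ 1.7997e+02 -5.0000e-02  5.1500e+00] q [-26.4  -3.2 -21.1  72.    0.  148.5] F [-0.8  0.6  0.1] M [-0.01  0.01  0.05] op 85.0
```

View pics/s10.png

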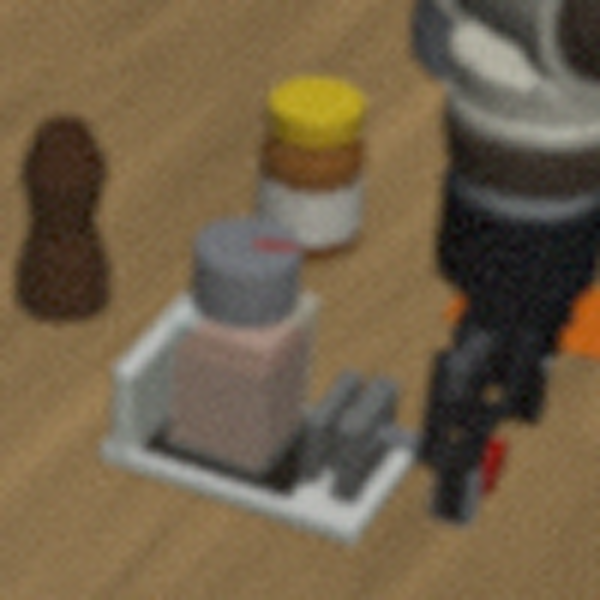

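Well placed round the knob. Lower 4 mm, grip, then push.

>>> servo_tool(motion=[[[0,-0.7,4,0,0,0],[0,0,0,0,0,0],[0,0,0,0,0,0],[0,0,0,0,0,0],[0,0,0,0,0,0]]], gripper=20, newtons=60)

```text
time: 15.55
ee_pos: [0.4312, -0.2131, 0.0387]
tcp_rot: [-180.0, -0.0, 5.2]
wrist_force: [-1.5, 2.8, 4.8]
opening: 0.0283
```

>>> servo_tool(motion=[[[0,0,0,0,0,0],[3,0,0,0,0,0],[5,0,0,0,0,0],[5,0,0,0,0,0],[4,0,0,0,0,0]]])

```text
time: 16.05
ee_pos: [0.448, -0.2117, 0.0387]
tcp_rot: [-180.0, 0.0, 5.1]
wrist_force: [-3.6, 2.2, 6.0]
opening: 0.0283
```

>>> servo_tool(motion=[[[4,0,0,0,0,0],[4,0,0,0,0,0],[3,0,0,0,0,0],[0,0,0,0,0,0]]])

```text
time: 16.45
ee_pos: [0.4597, -0.2107, 0.0387]
tcp_rot: [180.0, -0.0, 5.2]
wrist_force: [1.3, 3.5, 5.7]
opening: 0.0281
```

```bash
python3 - <<'E'
from ov import *
from workcell import bot
o=now();p=bot.camera("side");s=shift(p,-.8,.3)
crop(s,260,110,100,100,6,"pics/s11.png")
E
```

```text
t 16.45 [ 0.4597 -0.2107  0.0387] [ 1.80e+02 -4.00e-02  5.16e+00] q [-24.6   0.3 -18.3  71.4   0.  150.2] F [1.3 3.5 5.7] M [ 0.67 -0.17 -0.09] op 28.1
```

View pics/s11.png

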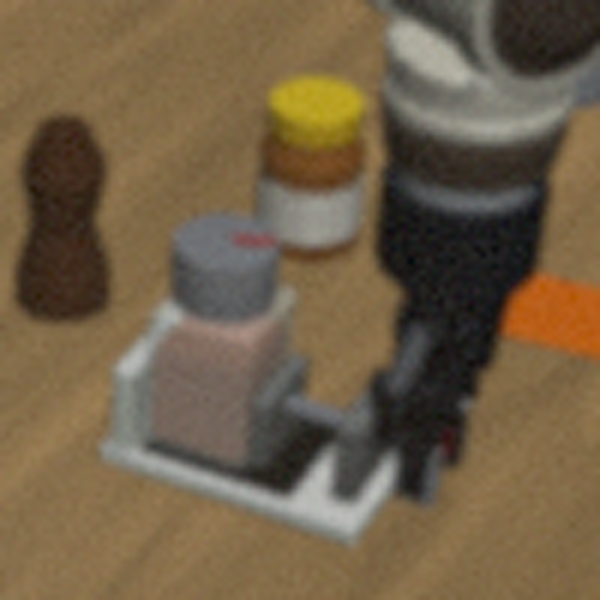

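>>> servo_tool(motion=[[[2,0,0,0,0,0],[2,0,0,0,0,0],[0,0,0,0,0,0]]])

```text
time: 16.8
ee_pos: [0.4598, -0.2106, 0.0386]
tcp_rot: [180.0, 0.4, 5.1]
wrist_force: [-22.7, 0.7, 19.8]
opening: 0.0283
```

>>> servo_tool(motion=[[[0,0,0,0,0,0],[0,0,0,0,0,0],[0,0,0,0,0,0],[0,0,-10,0,0,0],[0,0,-30,0,0,0]]], gripper=85)

```text
time: 17.3
ee_pos: [0.4617, -0.2098, 0.0767]
tcp_rot: [-179.9, 0.2, 5.1]
wrist_force: [0.1, 0.2, 0.7]
opening: 0.085
```

>>> servo_tool(motion=[[[0,0,-40,0,0,0],[0,0,-40,0,0,0],[0,0,-50,0,0,0],[0,0,0,0,0,0]]])

```text
time: 17.7
ee_pos: [0.465, -0.2112, 0.216]
tcp_rot: [179.7, -0.5, 5.2]
wrist_force: [0.0, -0.0, -0.6]
opening: 0.085
```

```bash
python3 - <<'E'
from ov import *
from workcell import bot
o=now();p=bot.camera("side");q=bot.camera("top");s=shift(p,-.8,.3);pickle.dump({"side":p,"top":q},open("p9.pkl","wb"))
c,n=np.cos(np.radians(5.03)),np.sin(np.radians(5.03))
crop(s,260,110,100,100,6,"pics/s12.png",jarsegs(.5715,-.202,5.03,.01))
crop(s,260,110,80,90,8,"pics/s12n.png")
crop(q,290,160,90,90,6,"pics/t12.png")
E
```

```text
t 17.7 [ 0.465  -0.2112  0.216 ] [179.7   -0.51   5.15] q [-24.4  -1.6  -0.4  90.5  -0.  150.4] F [ 0.  -0.  -0.6] M [ 0.   -0.01  0.01] op 85.0
```

View pics/s12.png

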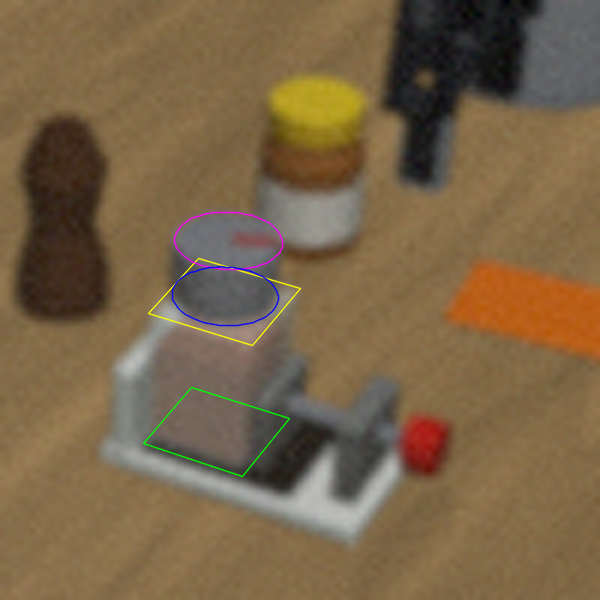

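View pics/s12n.png

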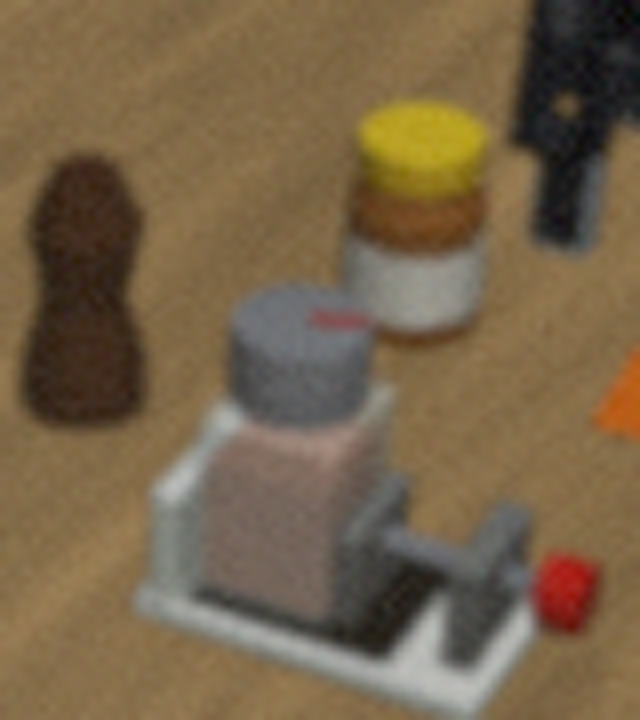

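View pics/t12.png

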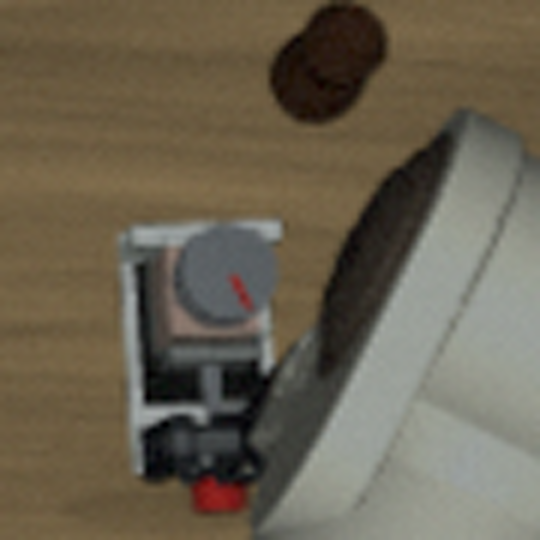

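```bash
python3 - <<'E'
from ov import *
from workcell import bot
P=pickle.load(open("p9.pkl","rb"));t=P["top"];s=P["side"]
px=lambda x,y,ox,oy,k:np.array([(x+.5)/k-.5+ox,(y+.5)/k-.5+oy])
# red stripe pixels
for p,nm,box in((t,"top",(318,198,345,218)),(s,"side",(285,140,312,155))):
    im=p["color"].astype(int);x0,y0,x1,y1=box
    w=np.clip(im[y0:y1,x0:x1,0]-np.maximum(im[y0:y1,x0:x1,1],im[y0:y1,x0:x1,2])-18,0,None)
    yy,xx=np.nonzero(w);W=w[yy,xx];X=np.array([atz(p,(a+x0,b+y0),.125)[:2] for a,b in zip(xx,yy)])
    m=(X*W[:,None]).sum(0)/W.sum();C=np.cov((X-m).T,aweights=W);e=np.linalg.eigh(C)[1][:,1]
    print(nm,len(W),"stripe mid",m,"ang",np.degrees(np.arctan2(e[1],e[0])))
print("cap top cam",atz(t,px(227,274,290,160,6),.125),"side",atz(shift(s,-.8,.3),px(301,324,260,110,8),.125))
plan([.465,-.2112,.216],5.15,[.5715,-.202,.2],5,5)
E
```

```text
top 20 stripe mid [ 0.56071054 -0.20668331] ang -138.27793432422862
side 169 stripe mid [ 0.58408679 -0.215021  ] ang 165.1915668197136
cap top cam [ 0.56976238 -0.19933232  0.125     ] side [ 0.57120435 -0.19917844  0.125     ]
[[[21.4, 0.1, 3.2, 0.0, 0.0, 0.001], [21.4, 0.1, 3.2, 0.0, 0.0, 0.001], [21.4, 0.1, 3.2, 0.0, 0.0, 0.001], [21.4, 0.0, 3.2, 0.0, 0.0, 0.001], [21.4, 0.0, 3.2, 0.0, 0.0, 0.001]]]
```

```bash
python3 - <<'E'
from ov import *
P=pickle.load(open("p9.pkl","rb"));t=P["top"];s=P["side"]
px=lambda x,y,ox,oy,k:np.array([(x+.5)/k-.5+ox,(y+.5)/k-.5+oy])
for p,a,b in((t,px(232,277,290,160,6),px(250,308,290,160,6)),(s,px(310,321,260,110,8),px(370,321,260,110,8))):
    d=atz(p,b,.125)-atz(p,a,.125);print(np.degrees(np.arctan2(d[1],d[0])),np.linalg.norm(d))
crop(t,315,190,30,30,20,"pics/t12z.png");crop(s,285,140,25,20,28,"pics/s12z.png")
E
```

```text
-149.0481785936388 0.018774549572503654
-145.90024606660123 0.021657877337401134
```

View pics/t12z.png

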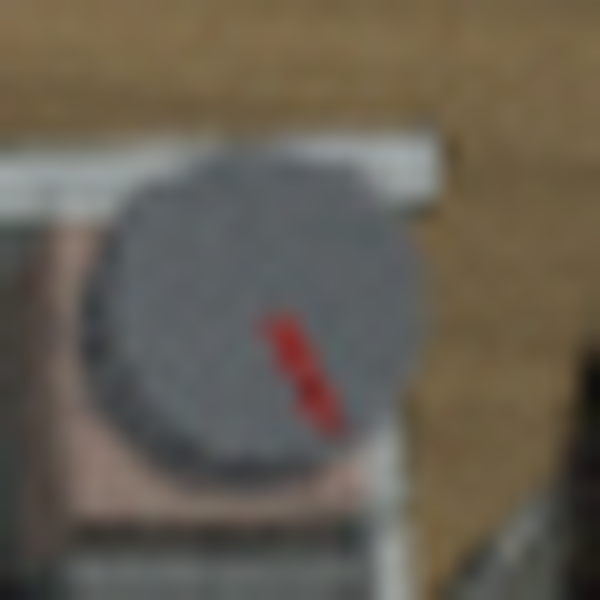

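View pics/s12z.png

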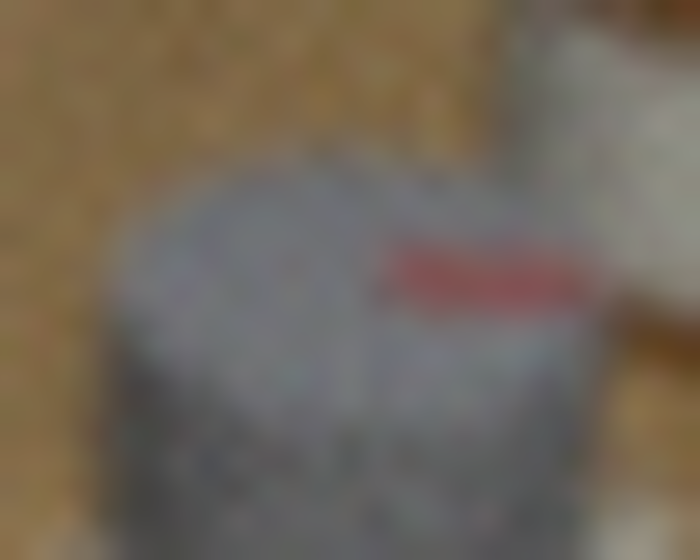

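>>> servo_tool(motion=[[[21.3,-0.5,0,0,0,0],[21.3,-0.5,0,0,0,0],[21.3,-0.5,0,0,0,0],[21.3,-0.5,10,0,0,0],[21.3,-0.5,10,0,0,0]]])

```text
time: 18.3
ee_pos: [0.5694, -0.198, 0.1867]
tcp_rot: [-180.0, 0.1, 5.2]
wrist_force: [0.1, -1.0, -0.1]
opening: 0.0855
```

>>> servo_tool(motion=[[[0,0,0,0,0,0],[0,0,0,0,0,0]]])

```text
time: 18.5
ee_pos: [0.5683, -0.198, 0.1867]
tcp_rot: [-179.9, 0.2, 5.2]
wrist_force: [-0.1, 0.7, 0.5]
opening: 0.0851
```

```bash
python3 - <<'E'
from ov import *
o=now()
plan(o["ee_pos"],o["tcp_rot"][2],[.5705,-.1995,.117],5.15,4)
E
```

```text
t 18.5 [ 0.5683 -0.198   0.1867] [-1.7993e+02  1.7000e-01  5.1700e+00] q [-19.2  11.5  10.3  89.   -0.  155.6] F [-0.1  0.7  0.5] M [-0.03  0.03  0.02] op 85.1
[[[0.5, 0.4, 17.4, 0.0, 0.0, 0.0], [0.5, 0.4, 17.4, 0.0, 0.0, 0.0], [0.5, 0.4, 17.4, 0.0, 0.0, 0.0], [0.5, 0.4, 17.4, 0.0, 0.0, 0.0]]]
```

>>> servo_tool(motion=[[[1,0.5,20,0,0,0],[1,0.5,20,0,0,0],[0,0.5,20,0,0,0],[0,0,10,0,0,0],[0,0,0,0,0,0]]])

```text
time: 19.0
ee_pos: [0.5698, -0.1996, 0.1172]
tcp_rot: [-180.0, 0.1, 5.1]
wrist_force: [-0.4, 0.3, 0.4]
opening: 0.0853
```

```bash
python3 - <<'E'
from ov import *
from workcell import bot
o=now();p=bot.camera("side")
crop(p,260,90,80,90,7,"pics/s13.png")
E
```

```text
t 19.0 [ 0.5698 -0.1996  0.1172] [-1.7995e+02  1.2000e-01  5.1200e+00] q [-19.3  11.9   3.1  81.3  -0.  155.6] F [-0.4  0.3  0.4] M [-0.03  0.04  0.03] op 85.3
```

View pics/s13.png

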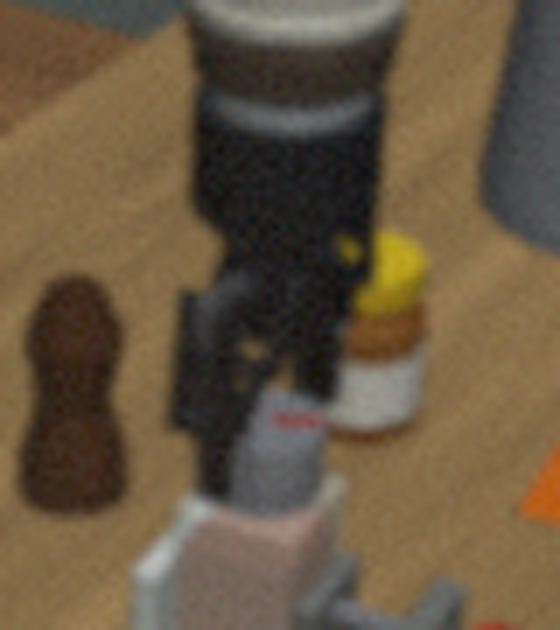

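Fingers straddle the cap. Grip.

>>> servo_tool(motion=[[[0,0,0,0,0,0],[0,0,0,0,0,0],[0,0,0,0,0,0],[0,0,0,0,0,0],[0,0,0,0,0,0]]], gripper=44, newtons=60)

```text
time: 19.55
ee_pos: [0.5714, -0.1999, 0.1196]
tcp_rot: [180.0, -0.1, 5.1]
wrist_force: [-1.1, -0.5, 5.3]
opening: 0.0503
```

>>> servo_tool(motion=[[[0,0,0,0,0,-0.06],[0,0,0,0,0,-0.08],[0,0,0,0,0,-0.08],[0,0,0,0,0,-0.08],[0,0,0,0,0,-0.05]]])

```text
time: 20.05
ee_pos: [0.5717, -0.1999, 0.1197]
tcp_rot: [179.9, -0.1, 25.4]
wrist_force: [0.1, 0.5, 5.8]
opening: 0.05
```

```bash
python3 - <<'E'
from ov import *
from workcell import bot
o=now();p=bot.camera("side")
crop(p,260,90,80,90,7,"pics/s14.png")
E
```

```text
t 20.05 [ 0.5717 -0.1999  0.1197] [ 1.799e+02 -1.000e-01  2.537e+01] q [-19.3  11.8   3.3  81.3  -0.  135.4] F [0.1 0.5 5.8] M [-0.   -0.01  0.  ] op 50.0
```

View pics/s14.png

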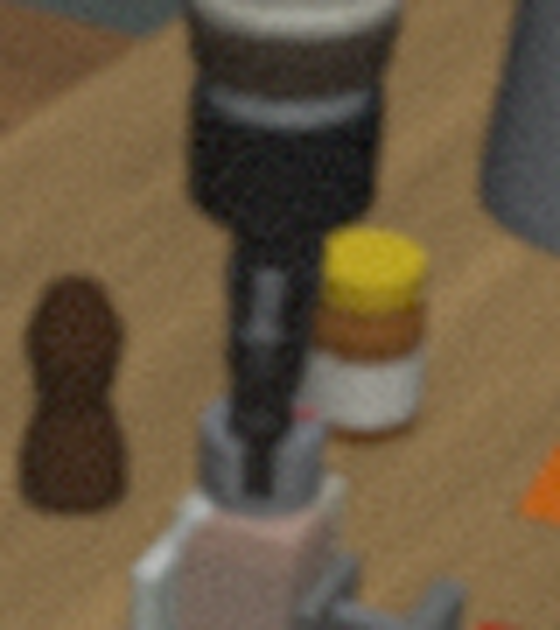

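>>> servo_tool(motion=[[[0,0,0,0,0,-0.09],[0,0,0,0,0,-0.09],[0,0,0,0,0,-0.09],[0,0,0,0,0,-0.09]]])

```text
time: 20.5
ee_pos: [0.5717, -0.1999, 0.1197]
tcp_rot: [179.9, -0.1, 46.0]
wrist_force: [0.6, 0.0, 5.3]
opening: 0.0501
```

```bash
python3 - <<'E'
from ov import *
from workcell import bot
o=now();p=bot.camera("side");t=bot.camera("top")
crop(p,260,90,80,90,7,"pics/s15.png");crop(t,290,160,90,90,6,"pics/t15.png")
E
```

```text
t 20.5 [ 0.5717 -0.1999  0.1197] [ 1.7987e+02 -6.0000e-02  4.6040e+01] q [-19.3  11.8   3.3  81.3   0.  114.7] F [0.6 0.  5.3] M [-0.04 -0.05 -0.  ] op 50.1
```

View pics/s15.png

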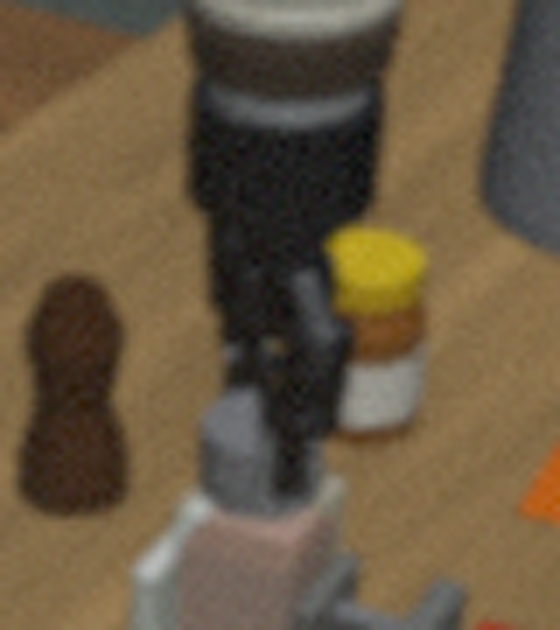

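View pics/t15.png

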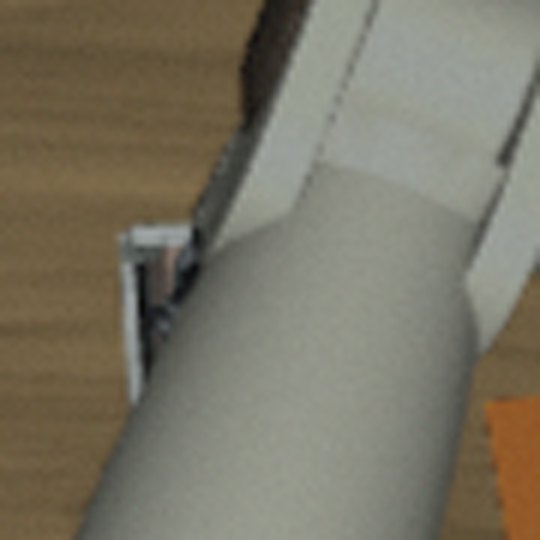

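>>> servo_tool(motion=[[[0,0,0,0,0,-0.09],[0,0,0,0,0,-0.09],[0,0,0,0,0,-0.09],[0,0,0,0,0,-0.09],[0,0,0,0,0,-0.09]]])

```text
time: 21.1
ee_pos: [0.5717, -0.1999, 0.1197]
tcp_rot: [179.9, -0.0, 71.8]
wrist_force: [0.0, 0.5, 5.2]
opening: 0.0506
```

>>> servo_tool(motion=[[[0,0,0,0,0,-0.02],[0,0,0,0,0,0]]])

```text
time: 21.3
ee_pos: [0.5717, -0.1998, 0.1197]
tcp_rot: [179.9, -0.0, 72.8]
wrist_force: [0.2, 0.3, 5.5]
opening: 0.0501
```

```bash
python3 - <<'E'
from ov import *
from workcell import bot
o=now();p=bot.camera("side")
crop(p,260,90,80,90,7,"pics/s16.png")
E
```

```text
t 21.3 [ 0.5717 -0.1998  0.1197] [179.86  -0.    72.81] q [-19.3  11.8   3.3  81.3   0.   87.9] F [0.2 0.3 5.5] M [0.06 0.01 0.06] op 50.1
```

View pics/s16.png

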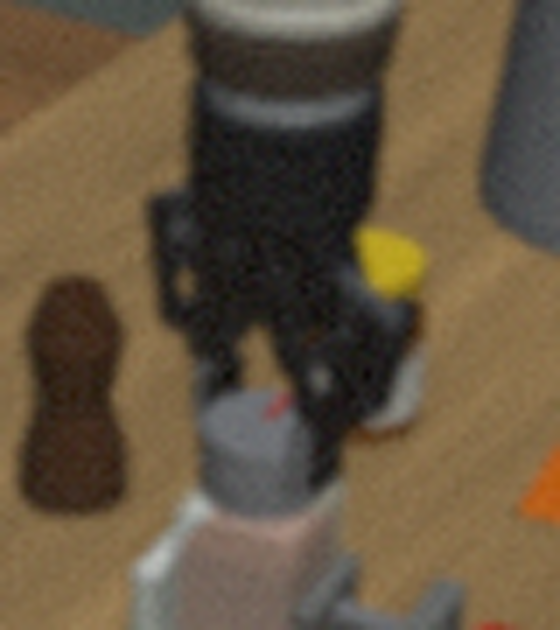

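>>> servo_tool(motion=[[[0,0,-1,0,0,0],[0,0,-2,0,0,0],[0,0,-2,0,0,0],[0,0,0,0,0,0]]])

```text
time: 21.75
ee_pos: [0.5711, -0.1997, 0.1234]
tcp_rot: [180.0, 0.0, 72.8]
wrist_force: [1.2, -0.9, -0.4]
opening: 0.0501
```

```bash
python3 - <<'E'
from ov import *
from workcell import bot
o=now();p=bot.camera("side")
crop(p,260,90,80,90,7,"pics/s17.png")
E
```

```text
t 21.75 [ 0.5711 -0.1997  0.1234] [179.99   0.    72.75] q [-19.3  11.8   3.7  81.9  -0.   88. ] F [ 1.2 -0.9 -0.4] M [-0.23 -0.38 -0.02] op 50.1
```

View pics/s17.png

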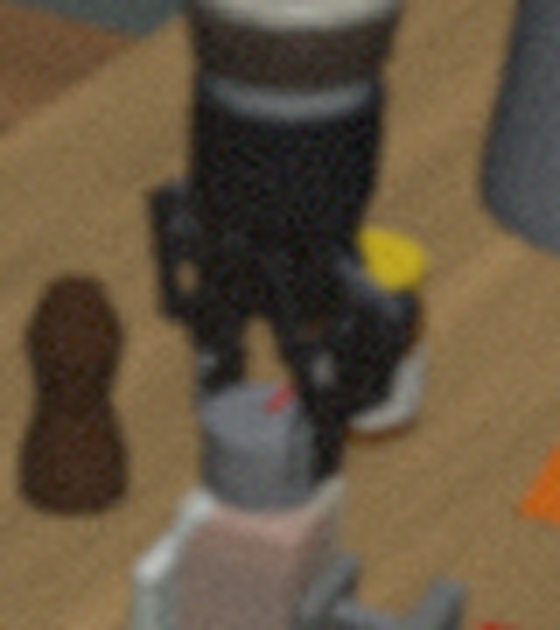

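>>> servo_tool(motion=[[[0,0,-4,0,0,0],[0,0,-6,0,0,0],[0,0,-7,0,0,0],[0,0,-6,0,0,0],[0,0,-3,0,0,0]]])

```text
time: 22.3
ee_pos: [0.5712, -0.1997, 0.1504]
tcp_rot: [180.0, -0.0, 72.8]
wrist_force: [0.5, -0.6, 0.2]
opening: 0.0506
```

>>> servo_tool(motion=[[[0,0,0,0,0,0],[0,0,0,0,0,0],[0,0,0,0,0,0]]])

```text
time: 22.6
ee_pos: [0.5709, -0.1996, 0.1489]
tcp_rot: [-180.0, -0.0, 72.8]
wrist_force: [-0.4, 0.3, -1.9]
opening: 0.0503
```

```bash
python3 - <<'E'
from ov import *
from workcell import bot
o=now();p=bot.camera("side");t=bot.camera("top")
crop(p,260,80,80,100,6,"pics/s18.png")
crop(p,275,130,50,60,10,"pics/s18z.png")
E
```

```text
t 22.6 [ 0.5709 -0.1996  0.1489] [-179.97   -0.     72.76] q [-19.3  11.7   6.4  84.7   0.   88. ] F [-0.4  0.3 -1.9] M [-0.01 -0.01  0.03] op 50.3
```

View pics/s18.png

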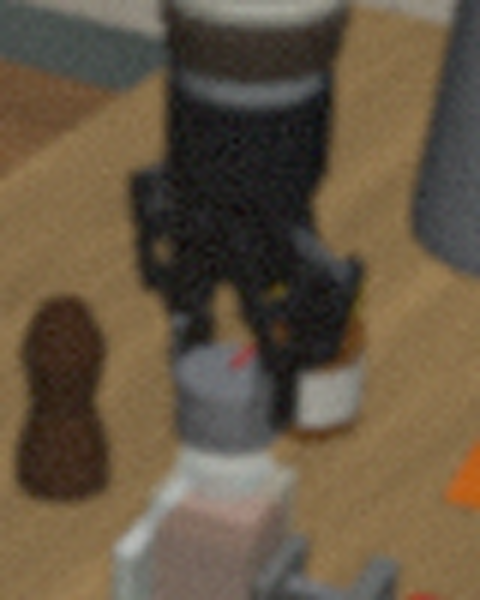

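View pics/s18z.png

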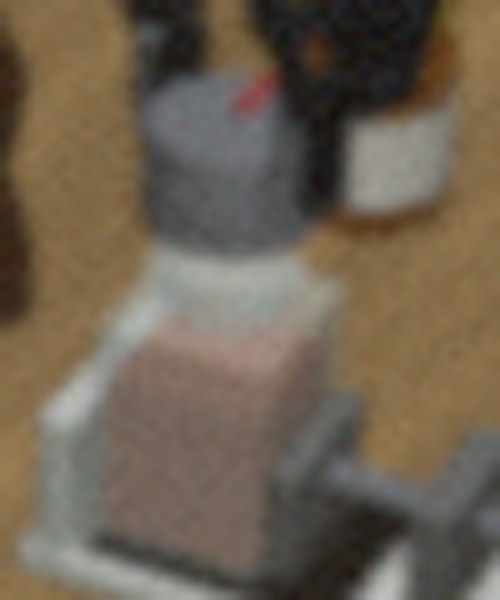

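```bash
python3 - <<'E'
from h import *
from workcell import bot
now();print(bot.job_done());now()
E
```

```text
t 22.7 [ 0.5709 -0.1996  0.1489] [-179.97   -0.     72.75] q [-19.3  11.7   6.4  84.7  -0.   88. ] F [ 0.3  0.3 -0.5] M [-0.04 -0.03  0.07] op 50.2
the job is handed in; nothing more can be done
None
the job is handed in; nothing more can be done
```

The jar is braced and opened, and I handed the job in at 22.7 s with the cap still held above the mouth. The hand-in gave no verdict.

1. **Knob out:** I gripped the knob from above and pulled it out about 30 mm. The picture showed the jaw fully back.
2. **Jar on the pad:** I lifted the jar by its cap, turned it about 17° to square it, and set it on the pad.
3. **Knob home:** I pushed the knob home. The picture shows the jar flat against the back wall with the jaw on it.
4. **Cap off:** I gripped the cap again, turned it 68° anticlockwise, and lifted it straight up about 29 mm.

**Last checks:**
- The fingers are 50 mm apart on the 52 mm cap, and the tool is level.
- The upward force on lifting was close to the cap's weight, so the threads had let go.
- By calculation the cap rim is about 16 mm above the mouth.
- The last side picture shows the bare neck under the cap, and the jar still upright between jaw and wall.

**What did not fit or was not checked:**
- My brace model drew the open jaw 2 to 3 mm from where the side picture showed it.
- The braced jar sits about 3 mm to one side of the seat point, well inside the 20 mm allowed.
- The moment reading stayed near zero while the cap turned, although 0.1 to 0.2 N m was expected. The red stripe did turn with the fingers and the jar stayed square.
- I did not measure the bystanders again at the end. Nothing in the pictures or forces suggested any was touched.

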